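# Latch a race pack into the charging dock and start the charge

### The job

Charge the short notched battery pack: lay it in the open bay of the charging dock, terminals towards the terminal block, and push it in until the sprung pawl clicks into its notch and holds it. Then squeeze the selector's two tabs, turn it clockwise from the dot to the bar and let the tabs spring back out, and finally press the start key fully down and let go. Leave everything else on the table where it is.

Things in the scene. Friction and masses are not known exactly. Their poses are not given: they have to be found in the camera images.
- dock: Charging dock, fixed: grey housing 200 (x) x 190 (y) mm, flat top at z = 30 mm. Origin: centre of its underside, on the table; z up; +x is the way the pack is pushed. On its +y half is the bay, a channel along x, centre line y = +45, floor z = 30. On its -y half are the selector (axis at x = -30, y = -45) and the start key (x = 57, y = -45).
- bay_load (a point): On the bay floor, dock (-20, 45, 30) mm: where the middle of the pack's underside is when the pack is well laid in the open bay (10 mm nearer or further is fine). The bay is open above and at the rear (-x) end; its side rails, 8 mm high above the floor and 5 mm thick, stand 52 mm apart from x = -94 to 22; from there on the channel narrows to 50 mm.
- bay_home (a point): On the bay floor, dock (31, 45, 30) mm, 51 mm on from bay_load: where the middle of the pack's underside is when the pawl holds it (front end at x = 79, rear at -17). Push about 1 mm further to make it click; it stops dead 3 mm further, at x = 82. Sprung brass terminals meet its front from x = 73 on and push it back with 1 to 4 N.
- visor (a point): Middle of the visor's rear edge, dock (54, 45, 57) mm. The terminal block closes the bay at x = 82 to 100, 32 mm high above the bay floor. From its top the visor, 28 mm wide, reaches back over the bay to x = 54 (its turned-up lip to x = 46), its underside 27 mm above the floor: the pack must be laid down behind it and slid under it.
- pack: The pack to charge: black hard case 96 (x) x 46 (y) x 25 (z) mm, about 0.16 kg, lying flat. Origin: centre of its underside. +x is its terminal end: two brass terminals on the end face, a chevron on top, and in each long side a notch 30 mm long, 6 mm deep, that begins 16 mm behind that end (so grip it behind its middle). Ribs mark the rear end. It lies left or right of the dock.
- pack_nose (a point): Middle of the lower edge of the pack's terminal end, pack coordinates (48, 0, 0) mm.
- pawl (a joint): Steel pawl on a vertical pivot on the bay's +y side, dock (31, 74.5), up to 11.5 mm above the bay floor, its tip at x = 63. 0 = sprung 7 mm into the channel; grows to 0.32 rad as it is pushed aside. The pack's front rides it aside (pushing takes about 3 to 8 N); when the pack is home it snaps back to 0 into the notch and blocks the return.
- selector (a joint): Angle of the selector knob, rad: 0 = off (its white pointer at the dot, along dock +x), 1.05 = on (pointer at the bar). Grows clockwise seen from above; stops at 1.06. Locked by a notched steel ring unless both tabs are pressed in; friction 0.05 Nm.
- selector_grip (a point): On the selector's vertical axis, 26 mm above the dock's top: the height to grip. This frame turns with the knob: its y axis runs from tab to tab (when off, along the dock's y axis). The knob stands 38 mm above the dock's top; the steel ring round its foot is 66 mm across and 8 mm high.
- tab_a (a joint): How far the tab on the selector's +y side is pressed in, m: 0 = out (locked), 0.006 = fully in; clear of the ring from 0.003. The tabs are upright ribbed plates 18 mm wide, 10 to 38 mm above the dock's top; outer faces 48 mm apart when out, 36 mm when both are in. Springs of 3 to 8 N each push them out again when let go, if the knob is within 0.04 rad of off or on.
- tab_b (a joint): The same for the tab on the selector's -y side.
- start_key (a joint): Travel of the round start key, m: 0 = up, 0.006 = fully down (about 5 N); it springs back.
- start_key_top (a point): Centre of the top face of the start key (22 mm across), 22 mm above the dock's top, at dock (57, -45); it goes down with the key.
- long_pack: Bystander: long black battery pack without notches, 138 x 46 x 25 mm. Origin: centre of its underside.
- white_car: Bystander: white model car, 158 x 68 x 45 mm. Origin: centre of its underside.
- yellow_car: Bystander: yellow model car, 158 x 68 x 45 mm. Origin: centre of its underside.
- screwdriver: Bystander: screwdriver with black handle, 170 mm long, lying flat. Origin: under its middle.
- brush: Bystander: wooden brush, 160 mm long, lying flat. Origin: under its middle.
- cup: Bystander: white plastic cup, 72 mm wide, 85 mm high, upright. Origin: centre of its underside.
- wheel: Bystander: small spare wheel lying flat, 31 mm across, 16 mm high. Origin: centre of its underside.
- parts_box: Bystander: shut grey parts box, 115 x 75 x 27 mm. Origin: centre of its underside.
Things that resemble listed ones, but are neither listed nor needed, are in the scene too. Leave any purple or red look-alike of the pack alone.

How it is judged:
By the outcome, as a careful person would: the job done as asked, in the order asked, and still so for the second after the job is handed in, with the robot touching nothing.
It also fails if it takes over 61 s, if anything falls off the work surface, if the arm or the gripper's body presses on something with over 40 N, if the wrist force passes 120 N, or if a joint passes its speed limit or range.

### The arm

A 6-joint arm with a two-finger parallel gripper is mounted at the origin on the work surface. World frame = base frame: x ahead of the robot, y to its left, z up, the work surface at z = 0. Lengths are in mm, angles in degrees, forces in N, time in s.
With the tool pointing down it reaches from about 300 to 850 mm from the base axis. Payload 4.2 kg.
Tool frame: the origin (TCP) lies midway between the tips of the shut fingers; the grasp point (between the pads) lies 19 mm behind it; x points along the fingers, y is the direction in which the jaws open and shut, and the axes are right-handed (so a half turn about x gives the same grasp; the last joint's range is limited). The gripper opens to 91 mm and grips with 3 to 60 N. Pads are 32 mm wide; open, the fingers measure 118 mm over their backs; the gripper's body (76 mm by 178 mm) begins 60 mm behind the grasp point.
Start: joints at [68.755, 18.312, 89.639, -0, 72.044, -1.146], TCP at [197.601, 539.997, 213.976] pointing down, gripper open.
Joint ranges: [-177.97, 177.97], [-48.28, 115.42], [12.27, 149.76], [-77.06, 257.06], [2.81, 150.46], [-146.56, 146.56]. Speed limits (degrees/s): [147.25, 147.25, 180, 180, 180, 180].

### API

Orientations are given as [roll, pitch, yaw] about the fixed x, y, z axes, in that order (R = Rz(yaw) Ry(pitch) Rx(roll)).
In Python, from workcell import * gives the robot as it stands.
- The arm moves only by the shell command python3 -m handwheel 'ROWS' [FORCE]. ROWS is a JSON object of lists of equal length, an entry for each row: "gripper": the closure, from 0 (fully open) to 1 (shut); "offset": the shift along the tool's x, y, z in mm, a list of three; "rot": the turn, a rotation vector about the tool's x, y, z in degrees, a list of three. A call has 1 to 5 rows; each row is the pose to reach, as a shift and turn from the pose commanded when the call began, along the tool's axes at that moment; what a row does not reach only later rows make up. A row lasts 1/12 s, in which the tool goes at most 41.7 mm and 7.16 degrees, less where a joint would pass 70% of its speed; a pose out of reach is approached as far as the arm can. A call with a gripper value outside its range is refused whole. The fingers move at their own pace and stop on an object; FORCE is the grip in N (left out, the last holds). Time passes only in rows, so rows that repeat a pose let the fingers close. It gives the time, the measured TCP pose, the force and the opening at its end, in the units of the state.
- state(): the state, without advancing time (a new reading comes with each control period).
- grab_frame(name): name is "scene" or "top" or "wrist"; returns the picture (420x560x3 uint8, red, green, blue); there is no depth.
- camera_params(name): a dict with "fx", "fy", "cx", "cy" (pixels), "position" and "attitude" of the camera in the world; the wrist camera has in their place "hand_eye" (4x4, takes a point from camera to tool coordinates, whose origin is the TCP and whose axes are the tool frame's). Camera axes: x right, y up, looking along -z (the intrinsics and any distortion apply to the point x, -y, -z); pixel columns grow to the right and rows downward; lengths in mm; the calibration is good to about 2 mm. The wrist camera is an equidistant fisheye: a pixel r from the principal point sees the ray r / f radians off the axis. A picture is of the moment at which its call begins: read the wrist's pose just before it. camera_params takes no time and is no camera call.
- job_done(): hands the job in, once; it reports no verdict.
The state is a dict: "time_s": time; "qpos": joint angles; "qvel": joint speeds; "effort": joint torques, N m; "ee_pos": TCP position; "ee_rot": TCP orientation; "force": force on the tool from outside, world axes, zero at the start; "torque": the same for the moment, N m; "gripper_width": finger opening in mm.
Only numpy, scipy, OpenCV 4.12 (cv2) and the standard library are available. Lean on these libraries where they do the work, as an engineer would, in place of code of your own. Each camera call takes 0.05 s, during which the arm holds its last target.

## Working session

There is one attempt and no reset: what is moved stays moved. The work goes in short steps, Python scripts to look and compute and a shell command to move; the robot and the scene stay as the last step left them, time stands still between calls to the robot, and variables do not carry over. Pictures are saved under pics/ and viewed, and the job is handed in when it is done.

```bash
ls; mkdir -p pics; python3 - <<'E'
from workcell import *
import cv2
s=state();print(s)
for n in("scene","top","wrist"):
    print(n,camera_params(n))
    cv2.imwrite(f"pics/{n}0.png",grab_frame(n)[:,:,::-1])
E
```

```text
pics
{'time_s': 0.0, 'qpos': array([ 6.87543126e+01,  1.83519429e+01,  8.97065765e+01,  2.35668990e-04,
        7.20433862e+01, -1.14618796e+00]), 'qvel': array([ 0.02402293, -0.01431624, -0.04296465,  0.01273841,  0.08247932,
       -0.01213371]), 'effort': array([ 2.15116620e-04, -4.12457085e+01, -2.31976193e+01,  7.27239694e-02,
        4.55900794e-02, -1.36270455e-04]), 'ee_pos': array([197.41726637, 539.51012658, 213.11609912]), 'ee_rot': array([ -91.27216407,   89.89809408, -111.37173639]), 'force': array([-0.15096103,  0.34294435, -0.21698064]), 'torque': array([0.03359539, 0.01189172, 0.00138023]), 'gripper_width': 91.28420466179972}
scene {'fx': 421.1592596323746, 'fy': 421.1592596323746, 'cx': 279.22207631522446, 'cy': 199.55551527659534, 'position': array([1338.87599637, -395.00584231,  666.77982592]), 'attitude': array([ 5.57998811e+01, -2.15081743e-02,  6.20694097e+01])}
top {'fx': 407.7292742374711, 'fy': 407.7292742374711, 'cx': 282.4964748917271, 'cy': 208.97597619509474, 'position': array([420.91899832,  29.03760439, 986.47256241]), 'attitude': array([  8.39368073,   0.83546996, -89.9755776 ])}
wrist {'fx': 325.19226210127806, 'fy': 325.19226210127806, 'cx': 284.9744138614728, 'cy': 205.85655316712504, 'hand_eye': array([[-2.77564941e-04,  2.68552595e-01, -9.63264983e-01,
        -1.69771761e+02],
       [ 9.99999036e-01,  1.38503982e-03,  9.79910690e-05,
         8.91388705e-02],
       [ 1.36047612e-03, -9.63264027e-01, -2.68552721e-01,
        -7.42904558e+01],
       [ 0.00000000e+00,  0.00000000e+00,  0.00000000e+00,
         1.00000000e+00]])}
```

View pics/scene0.png

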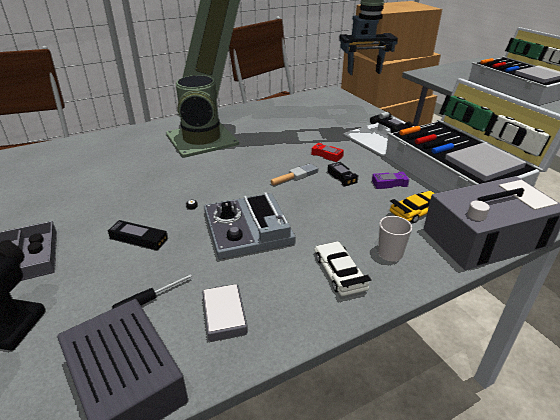

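View pics/top0.png

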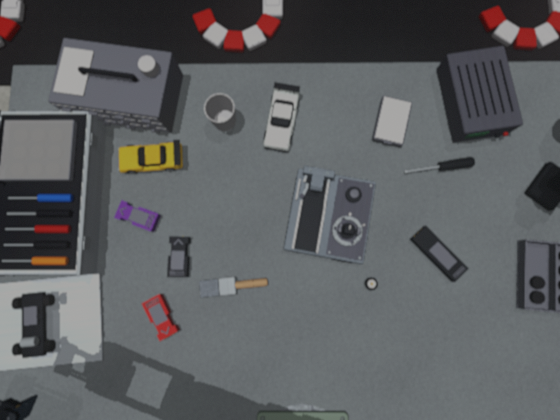

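View pics/wrist0.png

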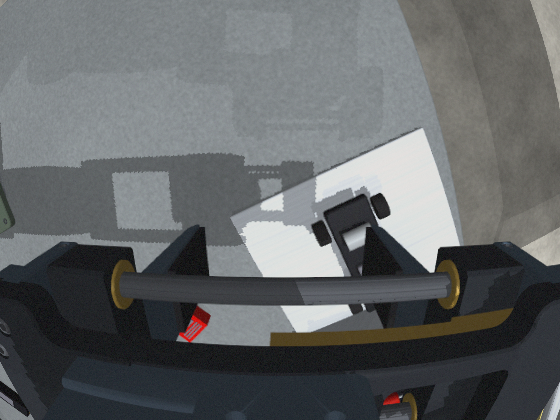

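```bash
cat > h.py <<'E'
from workcell import *
import numpy as np, cv2
from scipy.spatial.transform import Rotation as R
def cam(n):
    p=camera_params(n); return p,R.from_euler('xyz',p['attitude'],degrees=True).as_matrix()
def ray(n,u,v):
    p,M=cam(n); d=M@np.array([(u-p['cx'])/p['fx'],-(v-p['cy'])/p['fy'],-1.]); return np.array(p['position']),d
def plane(n,u,v,z):
    o,d=ray(n,u,v); return o+d*(z-o[2])/d[2]
def proj(n,P):
    p,M=cam(n); c=M.T@(np.array(P)-p['position']); return np.array([p['cx']+p['fx']*c[0]/-c[2], p['cy']-p['fy']*c[1]/-c[2]])
def wrist_pose(s=None):
    s=s or state(); T=np.eye(4);T[:3,:3]=R.from_euler('xyz',s['ee_rot'],degrees=True).as_matrix();T[:3,3]=s['ee_pos'];return T@np.array(camera_params('wrist')['hand_eye'])
def wplane(T,u,v,z):
    p=camera_params('wrist');a=np.array([u-p['cx'],v-p['cy']]);r=np.hypot(*a);t=r/p['fx']
    d=np.array([np.sin(t)*a[0]/r,-np.sin(t)*a[1]/r,-np.cos(t)]);d=T[:3,:3]@d
    return T[:3,3]+d*(z-T[2,3])/d[2]
def crop(img,x,y,w,h,k): return cv2.resize(img[y:y+h,x:x+w],None,fx=k,fy=k,interpolation=cv2.INTER_CUBIC)
E
python3 - <<'E'
from h import *
t=cv2.imread('pics/top0.png');s=cv2.imread('pics/scene0.png')
a=crop(t,270,155,120,120,5);cv2.imwrite('pics/dock_top.png',a)
a=crop(t,100,190,160,120,5);cv2.imwrite('pics/pack_top.png',a[:600,:800])
b=crop(s,190,130,230,130,3);cv2.imwrite('pics/sc.png',b)
E
```

```text
(no output)
```

View pics/dock_top.png

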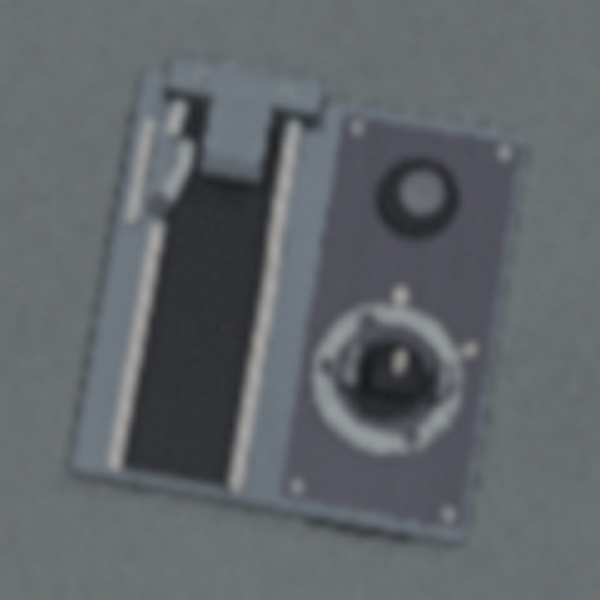

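View pics/pack_top.png

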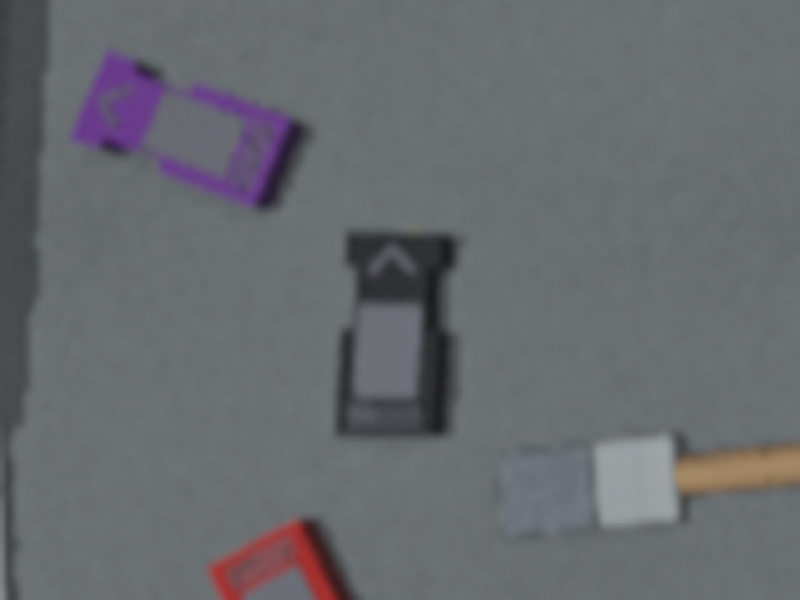

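View pics/sc.png

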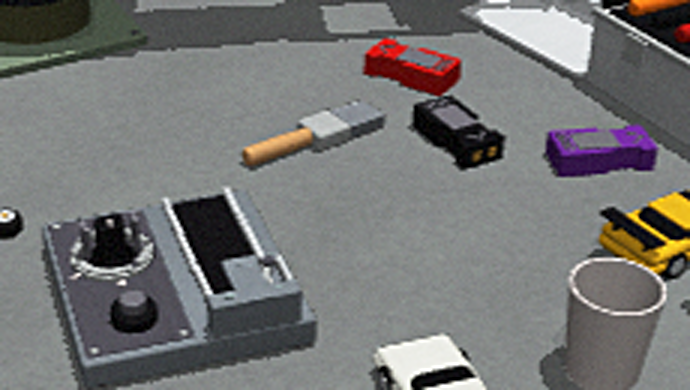

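```bash
python3 - <<'E'
from h import *
def fit(Q,W):
    Q=np.array(Q,float);W=np.array(W,float);q=Q.mean(0);w=W.mean(0);A=(Q-q);B=(W-w)
    yaw=np.arctan2((A[:,0]*B[:,1]-A[:,1]*B[:,0]).sum(),(A*B).sum());c,s=np.cos(yaw),np.sin(yaw);M=np.array([[c,-s],[s,c]])
    t=w-M@q;print('pose',t.round(1),np.degrees(yaw).round(2));print((W-(Q@M.T+t)).round(1).tolist())
D=[((422,193),(57,-45,52)),((388,380),(-30,-45,38)),((123,468),(-94,71,38)),((232,488),(-94,19,38)),((75,468),(-100,95,30)),((466,543),(-100,-95,30)),((525,145),(100,-95,30)),((322,108),(82,2,62)),((165,62),(100,88,62))]
fit([d[1][:2] for d in D[:7]],[plane('top',270+d[0][0]/5,155+d[0][1]/5,d[1][2])[:2] for d in D[:7]])
P=[((348,235),(48,23,25)),((446,238),(48,-23,25)),((337,432),(-48,23,25)),((435,432),(-48,-23,25))]
W=[plane('top',100+d[0][0]/5,190+d[0][1]/5,25)[:2] for d in P];print(np.round(W,1).tolist())
fit([d[1][:2] for d in P],W)
# scene check: terminals base etc
for z,pt in((25,(450,118)),):
    pass
s=cv2.imread('pics/scene0.png');cv2.imwrite('pics/sp.png',crop(s,310,150,70,50,8));cv2.imwrite('pics/sd.png',crop(s,195,180,110,80,7))
E
```

```text
pose [546.9 -70.4] -10.58
[[-0.0, 0.7], [-0.3, 0.5], [0.5, -1.8], [0.8, -1.0], [2.4, -4.2], [2.5, 1.3], [-5.9, 4.6]]
[[496.1, 310.6], [494.7, 264.0], [404.0, 312.0], [404.0, 266.1]]
pose [449.7 288.2] -1.05
[[-2.0, 0.3], [-2.6, -0.3], [1.9, -0.0], [2.7, 0.0]]
```

View pics/sp.png

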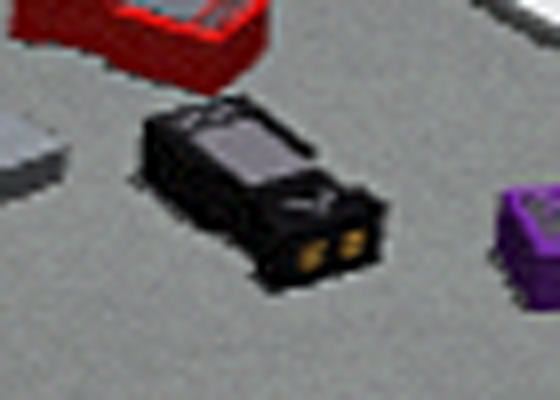

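View pics/sd.png

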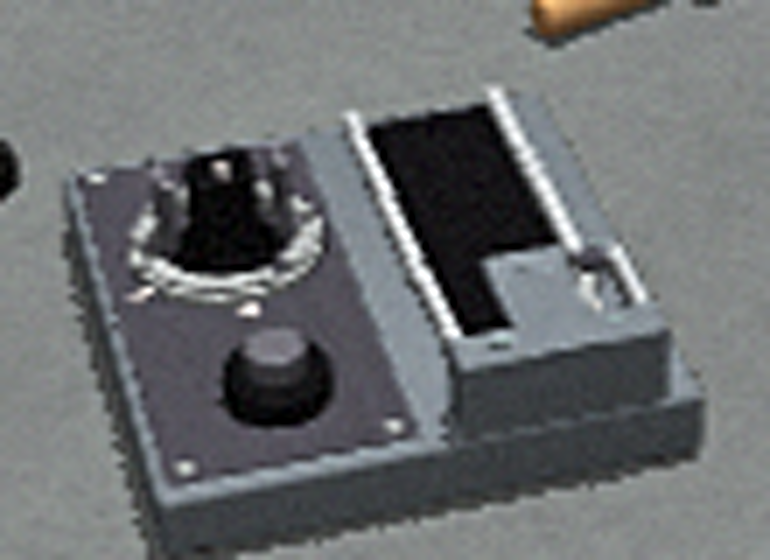

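```bash
cat >> h.py <<'E'
def go(x,y,z,ydir):
    """needed offset/rot to reach TCP xyz, tool x down, tool y along heading ydir (deg, mod 180)"""
    s=state();M=R.from_euler('xyz',s['ee_rot'],degrees=True).as_matrix();best=None
    for a in(ydir,ydir+180):
        c,q=np.cos(np.radians(a)),np.sin(np.radians(a));X=np.array([0,0,-1.]);Y=np.array([c,q,0]);T=np.c_[X,Y,np.cross(X,Y)]
        rv=R.from_matrix(M.T@T).as_rotvec(degrees=True)
        if best is None or np.linalg.norm(rv)<np.linalg.norm(best): best=rv
    o=M.T@(np.array([x,y,z])-s['ee_pos'])
    print('t',round(s['time_s'],2),'tcp',s['ee_pos'].round(1),'yaxis',np.degrees(np.arctan2(M[1,1],M[0,1])).round(2),'w',round(s['gripper_width'],1),'F',s['force'].round(1),'q6',s['qpos'][5].round(1));print('offset',o.round(1),'rot',best.round(2),'dist',np.linalg.norm(o).round(1))
E
python3 - <<'E'
from h import *
go(400,289,200,89)
E
```

```text
t 0.15 tcp [197.5 539.6 213.3] yaxis 69.9 w 91.2 F [ 0.3  0.1 -0. ] q6 -1.1
offset [  13.5 -165.7  276.3] rot [-1.91e+01 -1.00e-02  8.00e-02] dist 322.5
```

```bash
python3 -m handwheel '{"gripper":[0.2,0.2,0.2,0.2,0.2],"offset":[[1,-20,34],[2,-40,68],[4,-60,102],[6,-80,136],[7,-100,170]],"rot":[[-4,0,0],[-8,0,0],[-12,0,0],[-16,0,0],[-19,0,0]]}' 30; python3 - <<'E'
from h import *
go(400,289,200,89)
E
```

```text
time_s: 0.57
ee_pos: [323.4, 386.0, 206.5]
ee_rot: [-123.8, 90.0, -124.7]
force: [0.0, 0.8, 0.3]
gripper_width: 73.0
t 0.57 tcp [323.4 386.  206.5] yaxis 89.13 w 73.0 F [0.  0.8 0.3] q6 -40.4
offset [  6.6 -95.8  78.1] rot [ 0.13 -0.02  0.03] dist 123.7
```

```bash
python3 -m handwheel '{"gripper":[0.2,0.2,0.2,0.2,0.2],"offset":[[2,-30,25],[4,-60,50],[6,-95,77],[6,-95,77],[6,-95,77]],"rot":[[0,0,0],[0,0,0],[0,0,0],[0,0,0],[0,0,0]]}' 30; python3 - <<'E'
from h import *
go(400,289,200,89)
T=wrist_pose();np.save('T1.npy',T);cv2.imwrite('pics/w1.png',grab_frame('wrist')[:,:,::-1])
E
```

```text
time_s: 0.98
ee_pos: [399.0, 289.4, 200.6]
ee_rot: [-153.7, 90.0, -155.1]
force: [-0.9, 0.6, -0.8]
gripper_width: 72.4
t 0.98 tcp [399.  289.4 200.6] yaxis 88.64 w 72.4 F [-0.9  0.6 -0.8] q6 -54.0
offset [ 0.6 -0.4  1. ] rot [-0.36 -0.04  0.02] dist 1.3
```

View pics/w1.png

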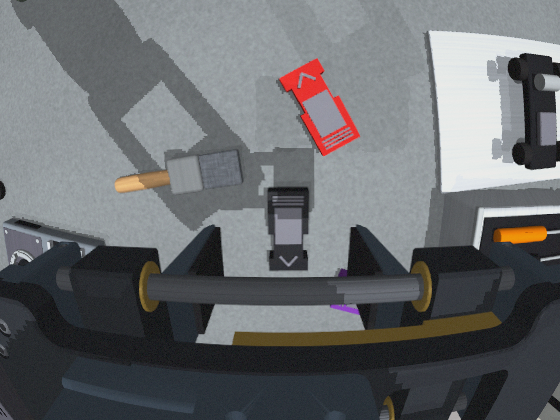

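```bash
python3 - <<'E'
from h import *
cv2.imwrite('pics/w1c.png',crop(cv2.imread('pics/w1.png'),245,175,90,110,5))
E
```

```text
(no output)
```

View pics/w1c.png

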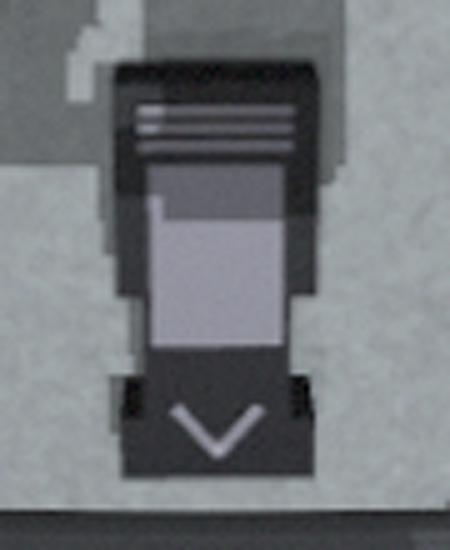

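```bash
python3 - <<'E'
from h import *
T=np.load('T1.npy')
for u,v in((115,80),(318,80),(122,475),(313,475)): print(wplane(T,245+u/5,175+v/5,25).round(1))
E
```

```text
[403.5 270.3  25. ]
[404.6 314.6  25. ]
[499.2 268.   25. ]
[500.4 313.2  25. ]
```

```bash
python3 - <<'E'
from h import *
go(426.5,291,11,89)
E
```

```text
t 1.03 tcp [398.2 290.7 200.8] yaxis 88.76 w 72.8 F [0.  0.6 0.5] q6 -54.0
offset [189.8   0.9  28.4] rot [-0.24 -0.05 -0.02] dist 191.9
```

```bash
python3 -m handwheel '{"gripper":[0.2,0.2,0.2,0.2,0.2],"offset":[[30,0,28],[70,0,28],[110,0,28],[150,0,28],[170,0,28]],"rot":[[0,0,0],[0,0,0],[0,0,0],[0,0,0],[0,0,0]]}' 30; python3 -m handwheel '{"gripper":[0.2,0.2,0.6,0.6,0.6],"offset":[[12,0,0],[20,0,0],[20,0,0],[20,0,0],[20,0,0]],"rot":[[0,0,0],[0,0,0],[0,0,0],[0,0,0],[0,0,0]]}' 30;python3 - <<'E'
from h import *
go(426.5,291,11,89)
E
```

```text
time_s: 1.45
ee_pos: [422.6, 290.7, 26.8]
ee_rot: [-150.2, 89.6, -151.2]
force: [-0.9, -0.1, -0.2]
gripper_width: 72.7
time_s: 1.87
ee_pos: [426.5, 291.8, 12.0]
ee_rot: [37.9, 89.9, 36.8]
force: [-0.7, 0.3, -0.7]
gripper_width: 55.7
t 1.87 tcp [426.5 291.8  12. ] yaxis 88.95 w 55.7 F [-0.7  0.3 -0.7] q6 -55.9
offset [ 1.  -0.8 -0. ] rot [-0.05  0.11 -0.08] dist 1.3
```

```bash
python3 -m handwheel '{"gripper":[0.7,0.7,0.7,0.7],"offset":[[0,0,0],[0,0,0],[0,0,0],[0,0,0]],"rot":[[0,0,0],[0,0,0],[0,0,0],[0,0,0]]}' 35; python3 -m handwheel '{"gripper":[0.7,0.7,0.7,0.7,0.7],"offset":[[-20,0,0],[-50,0,0],[-90,0,0],[-130,0,0],[-140,0,0]],"rot":[[0,0,0],[0,0,0],[0,0,0],[0,0,0],[0,0,0]]}' 35; python3 - <<'E'
from h import *
go(426.5,291,151,89)
T=wrist_pose();np.save('T2.npy',T);cv2.imwrite('pics/w2.png',grab_frame('wrist')[:,:,::-1])
E
```

```text
time_s: 2.2
ee_pos: [426.7, 291.4, 12.1]
ee_rot: [46.1, 89.8, 45.0]
force: [-1.8, 1.6, 5.8]
gripper_width: 45.7
time_s: 2.62
ee_pos: [428.8, 292.2, 156.9]
ee_rot: [33.4, 89.4, 32.2]
force: [1.2, 1.5, -1.2]
gripper_width: 45.9
t 2.62 tcp [428.8 292.2 156.9] yaxis 88.89 w 45.9 F [ 1.2  1.5 -1.2] q6 -55.9
offset [ 5.9 -1.3 -2.3] rot [-0.11  0.51 -0.34] dist 6.4
```

View pics/w2.png

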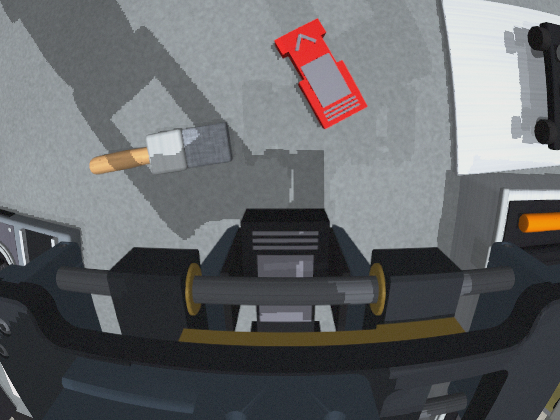

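```bash
cat >> h.py <<'E'
DX,DY,DW=546.9,-70.4,-10.6
def dk(x,y):
    a=np.radians(DW);return DX+x*np.cos(a)-y*np.sin(a),DY+x*np.sin(a)+y*np.cos(a)
E
python3 - <<'E'
from h import *
print(dk(-45,45));go(*dk(-45,45),200,90+DW)
E
```

```text
(np.float64(510.94572006584247), np.float64(-17.890098510697655))
t 2.67 tcp [428.7 292.2 156.3] yaxis 88.89 w 45.7 F [ 0.4  0.8 -1.1] q6 -55.9
offset [ -44.7 -308.1   88.6] rot [ 9.49  0.48 -0.38] dist 323.7
```

```bash
python3 -m handwheel '{"gripper":[0.7,0.7,0.7,0.7,0.7],"offset":[[-10,-35,9],[-20,-72,20],[-30,-109,31],[-35,-146,42],[-40,-183,53]],"rot":[[2,0,0],[4,0,0],[6,0,0],[8,0,0],[9.5,0,0]]}' 35; python3 -m handwheel '{"gripper":[0.7,0.7,0.7,0.7,0.7],"offset":[[0,-35,3],[0,-70,6],[0,-105,10],[0,-128,13],[0,-128,13]],"rot":[[0,0,0],[0,0,0],[0,0,0],[0,0,0],[0,0,0]]}' 35; python3 - <<'E'
from h import *
go(*dk(-45,45),200,90+DW)
T=wrist_pose();np.save('T3.npy',T);cv2.imwrite('pics/w3.png',grab_frame('wrist')[:,:,::-1])
E
```

```text
time_s: 3.08
ee_pos: [474.5, 104.7, 189.5]
ee_rot: [-157.3, 89.8, -167.9]
force: [0.6, 2.1, -1.3]
gripper_width: 45.8
time_s: 3.5
ee_pos: [463.0, -25.3, 188.9]
ee_rot: [-145.7, 89.7, -156.5]
force: [-0.1, 0.2, -2.4]
gripper_width: 45.5
t 3.5 tcp [463.  -25.3 188.9] yaxis 79.14 w 45.5 F [-0.1  0.2 -2.4] q6 -83.6
offset [-11.3  16.3  45.6] rot [-0.26 -0.21  0.14] dist 49.8
```

View pics/w3.png

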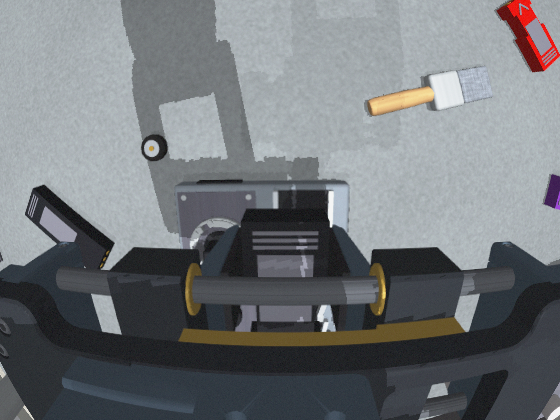

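```bash
python3 - <<'E'
from h import *
cv2.imwrite('pics/w3c.png',crop(cv2.imread('pics/w3.png'),170,170,190,90,4))
E
```

```text
(no output)
```

View pics/w3c.png

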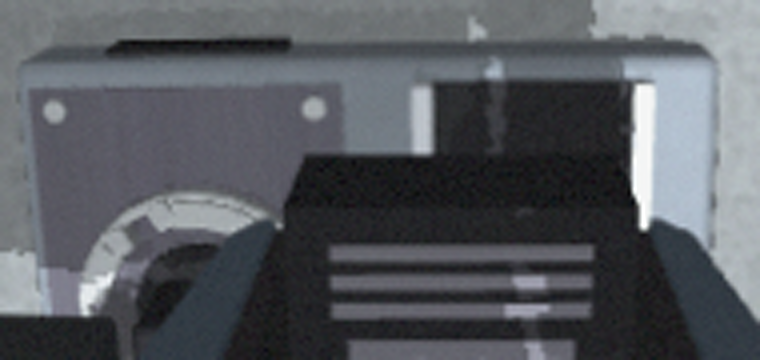

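```bash
python3 - <<'E'
from h import *
T=np.load('T3.npy');s=state();M=R.from_euler('xyz',s['ee_rot'],degrees=True).as_matrix()
for u,v,z,q in((433,84,38,(-94,19)),(413,84,38,(-94,14)),(635,82,38,(-94,71)),(655,82,38,(-94,76)),(22,65,30,(-100,-95)),(715,58,30,(-100,95))):
    w=wplane(T,170+u/4,170+v/4,z);print(w.round(1),np.round(dk(*q),1), (w[:2]-dk(*q)).round(1))
tz=s['ee_pos'][2]
for u,v,z in((285,208,tz+13.5),(638,210,tz+13.5),(305,155,tz-11.5),(628,155,tz-11.5)):
    w=wplane(T,170+u/4,170+v/4,z);print('pack',w.round(1),(M.T@(w-s['ee_pos'])).round(1))
E
```

```text
[460.6 -32.3  38. ] [458.  -34.4] [2.6 2.1]
[459.6 -37.3  38. ] [457.1 -39.3] [2.6 2. ]
[469.7  18.2  38. ] [467.6  16.7] [2.2 1.5]
[470.7  23.3  38. ] [468.5  21.6] [2.2 1.7]
[ 435.7 -140.4   30. ] [ 431.1 -145.4] [4.5 5. ]
[469.2  40.8  30. ] [466.1  41.4] [ 3.2 -0.6]
pack [437.  -43.2 202.6] [-13.4 -24.5 -22.1]
pack [445.8   0.9 202.6] [-13.4  20.5 -21.8]
pack [437.1 -43.5 177.6] [ 11.6 -24.8 -22. ]
pack [446.    2.7 177.6] [ 11.6  22.3 -21.9]
```

```bash
sed -i 's/^DX,DY,DW=.*/DX,DY,DW=549.2,-67.8,-10.5/' h.py; python3 - <<'E'
from h import *
go(*dk(-50,45),80,90+DW)
E
```

```text
t 3.55 tcp [463.3 -23.3 189.1] yaxis 79.17 w 45.5 F [ 0.  -0.  -2.1] q6 -83.5
offset [108.9  17.2  42.9] rot [-0.33 -0.22  0.03] dist 118.3
```

```bash
python3 -m handwheel '{"gripper":[0.7,0.7,0.7,0.7,0.7],"offset":[[0,8,20],[20,17,43],[55,17,43],[85,17,43],[105,17,43]],"rot":[[0,0,0],[0,0,0],[0,0,0],[0,0,0],[0,0,0]]}' 35;python3 -m handwheel '{"gripper":[0.7,0.7],"offset":[[0,0,0],[0,0,0]],"rot":[[0,0,0],[0,0,0]]}' 35; python3 - <<'E'
from h import *
go(*dk(-50,45),80,90+DW)
T=wrist_pose();np.save('T4.npy',T);f=grab_frame('wrist')[:,:,::-1];cv2.imwrite('pics/w4.png',f);cv2.imwrite('pics/w4c.png',crop(f,160,130,200,150,4))
f=grab_frame('scene')[:,:,::-1];cv2.imwrite('pics/s4.png',crop(f,180,130,130,130,4))
go(*dk(-50,45),80,90+DW)
E
```

```text
time_s: 3.97
ee_pos: [507.7, -11.3, 81.8]
ee_rot: [-176.6, 89.6, 172.9]
force: [0.2, -0.4, -1.0]
gripper_width: 45.8
time_s: 4.13
ee_pos: [509.0, -11.8, 84.4]
ee_rot: [-176.3, 89.8, 173.1]
force: [0.3, 0.3, -1.0]
gripper_width: 45.5
t 4.13 tcp [509.  -11.8  84.4] yaxis 79.46 w 45.5 F [ 0.3  0.3 -1. ] q6 -82.1
offset [ 4.5 -2.8 -0.2] rot [-0.04 -0.24  0.02] dist 5.2
t 4.23 tcp [511.1 -12.2  86.8] yaxis 79.44 w 45.7 F [-0.5  0.2 -0.9] q6 -82.1
offset [ 6.8 -2.7 -2.4] rot [-0.06  0.11 -0.03] dist 7.7
```

View pics/w4c.png

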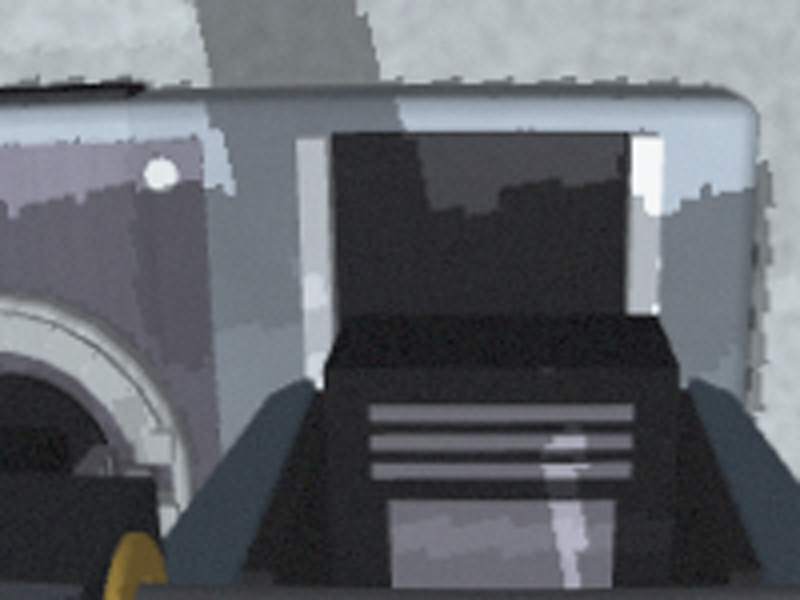

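View pics/s4.png

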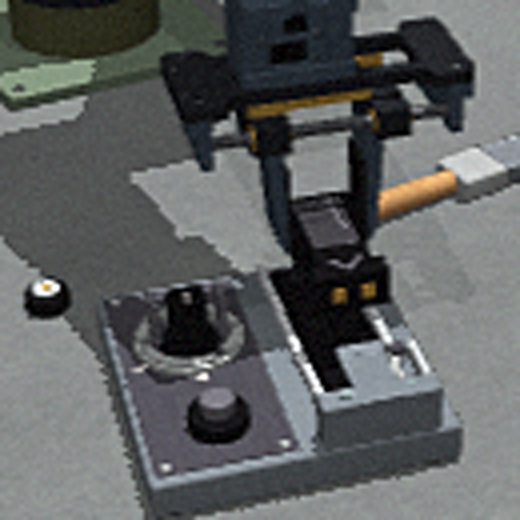

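```bash
cat >> h.py <<'E'
def wtool(u,v,tx):
    """ray hit at tool-x plane tx, tool coords"""
    p=camera_params('wrist');H=np.array(p['hand_eye']);a=np.array([u-p['cx'],v-p['cy']]);r=np.hypot(*a);t=r/p['fx']
    d=H[:3,:3]@np.array([np.sin(t)*a[0]/r,-np.sin(t)*a[1]/r,-np.cos(t)]);return H[:3,3]+d*(tx-H[0,3])/d[0]
E
python3 - <<'E'
from h import *
for n,u,v,x in(('railLr',332,133,48),('railRr',629,133,48),('railLo',297,137,48),('railRo',663,137,48),('railL',334,310,48),('railR',627,310,48),('railLo',303,290,48),('railRo',661,290,48),('packb',341,315,12),('packb',662,315,12),('packt',326,367,-13),('packt',678,367,-13),('finger',311,385,0),('finger',688,385,0),('key',310,115,0)):
    print(n,wtool(160+u/4,130+v/4,x).round(1))
E
```

```text
railLr [ 48.  -28.6 -43.6]
railRr [ 48.   21.7 -43.5]
railLo [ 48.  -34.7 -43. ]
railRo [ 48.   27.5 -42.8]
railL [ 48.  -29.2 -12.4]
railR [ 48.   22.  -12.4]
railLo [ 48.  -34.6 -16.1]
railRo [ 48.   27.9 -16. ]
packb [ 12.  -23.4 -21.9]
packb [ 12.   23.5 -21.8]
packt [-13.  -22.4 -22.2]
packt [-13.   22.6 -22.1]
finger [  0.  -26.5 -15.2]
finger [  0.   26.  -15.1]
key [  0.  -25.2 -52.8]
```

```bash
python3 -m handwheel '{"gripper":[0.7,0.7,0.7,0.7,0.7],"offset":[[0,-3.5,3],[12,-3.5,3],[24,-3.5,3],[34,-3.5,3],[34,-3.5,3]],"rot":[[0,0,0],[0,0,0],[0,0,0],[0,0,0],[0,0,0]]}' 35; python3 - <<'E'
from h import *
go(*dk(-50,45),80,90+DW)
f=grab_frame('wrist')[:,:,::-1];cv2.imwrite('pics/w5.png',f);cv2.imwrite('pics/w5c.png',crop(f,160,130,200,150,4))
go(*dk(-50,45),80,90+DW)
E
```

```text
time_s: 4.65
ee_pos: [511.8, -16.8, 51.2]
ee_rot: [-175.1, 89.9, 174.3]
force: [0.9, 0.8, -1.9]
gripper_width: 45.8
t 4.65 tcp [511.8 -16.8  51.2] yaxis 79.39 w 45.8 F [ 0.9  0.8 -1.9] q6 -82.6
offset [-28.8   1.7  -4. ] rot [-0.11 -0.1   0.01] dist 29.1
t 4.7 tcp [512.3 -16.8  51.9] yaxis 79.39 w 46.1 F [ 0.1 -0.6 -0.6] q6 -82.6
offset [-28.1   1.6  -4.4] rot [-0.11 -0.03  0.  ] dist 28.5
```

View pics/w5c.png

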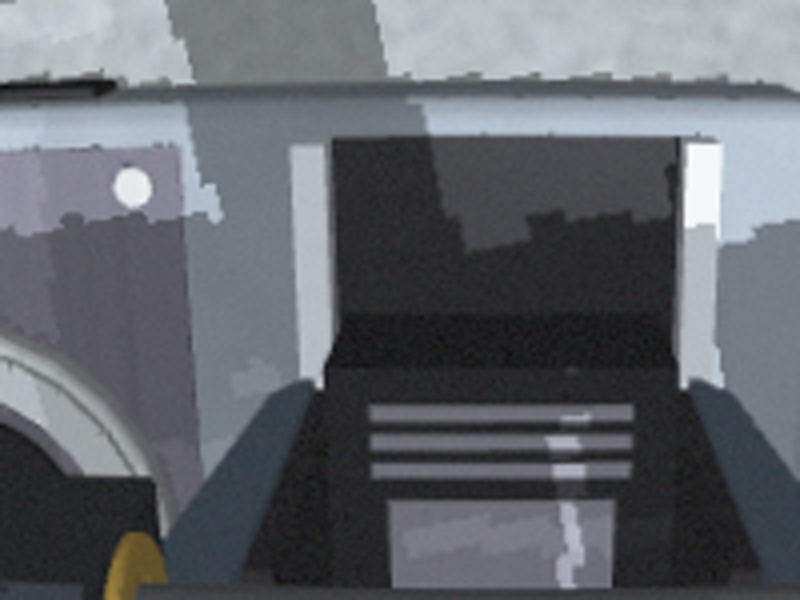

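```bash
python3 - <<'E'
from h import *
for n,u,v,x in(('r',291,146,14),('r',722,142,14),('in',331,146,14),('in',682,142,14),('o',302,385,14),('o',718,385,14)):
    print(n,wtool(160+u/4,130+v/4,x).round(1))
E
```

```text
r [ 14.  -30.2 -46.6]
r [ 14.   31.8 -47.1]
in [ 14.  -24.4 -46.5]
in [ 14.  26. -47.]
o [ 14.  -30.  -10.3]
o [ 14.   32.7 -10.2]
```

```bash
python3 -m handwheel '{"gripper":[0.7,0.7,0.7,0.7],"offset":[[3,1,0],[7,1,0],[10,1,0],[10,1,0]],"rot":[[0,0,0],[0,0,0],[0,0,0],[0,0,0]]}' 35; python3 - <<'E'
from h import *
go(*dk(-50,45),41,90+DW)
f=grab_frame('wrist')[:,:,::-1];cv2.imwrite('pics/w6.png',f);cv2.imwrite('pics/w6c.png',crop(f,160,130,200,150,4))
go(*dk(-50,45),41,90+DW)
E
```

```text
time_s: 5.03
ee_pos: [513.0, -15.7, 42.1]
ee_rot: [13.3, 89.9, 2.7]
force: [0.6, 0.2, -0.9]
gripper_width: 46.0
t 5.03 tcp [513.  -15.7  42.1] yaxis 79.41 w 46.0 F [ 0.6  0.2 -0.9] q6 -82.5
offset [ 1.1  0.4 -5. ] rot [-0.09  0.06 -0.01] dist 5.1
t 5.08 tcp [513.1 -15.7  42.2] yaxis 79.41 w 45.6 F [ 0.1  0.2 -1. ] q6 -82.5
offset [ 1.1  0.3 -5. ] rot [-0.09  0.06 -0.01] dist 5.1
```

View pics/w6c.png

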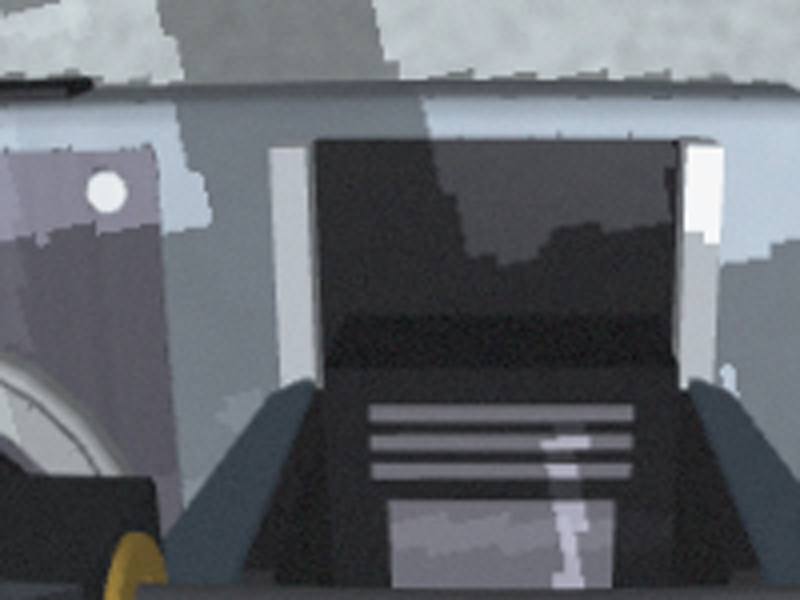

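```bash
python3 - <<'E'
from h import *
for u,v in((270,148),(722,146),(282,385),(716,385)): print(wtool(160+u/4,130+v/4,4).round(1))
E
python3 -m handwheel '{"gripper":[0.7,0.7,0.7,0.7,0.7],"offset":[[1,-0.3,0],[1.3,-0.3,5],[1.3,-0.3,12],[1.3,-0.3,18],[1.3,-0.3,20]],"rot":[[-0.6,0,0],[-0.6,0,0],[-0.6,0,0],[-0.6,0,0],[-0.6,0,0]]}' 35; python3 - <<'E'
from h import *
f=grab_frame('wrist')[:,:,::-1];cv2.imwrite('pics/w7.png',f);cv2.imwrite('pics/w7c.png',crop(f,160,130,200,150,4))
go(*dk(-27,45),41,90+DW)
E
```

```text
[  4.  -31.5 -47.9]
[  4.   30.1 -48. ]
[  4.  -31.3 -13.8]
[  4.   30.6 -13.7]
time_s: 5.5
ee_pos: [525.9, -19.3, 41.8]
ee_rot: [-174.6, 89.2, 175.4]
force: [-18.6, 1.2, 23.8]
gripper_width: 46.0
t 5.55 tcp [526.  -19.3  41.8] yaxis 79.98 w 45.9 F [-16.3   0.3  21.7] q6 -83.4
offset [0.8 1.5 4.6] rot [ 0.48 -0.78  0.08] dist 5.0
```

View pics/w7c.png

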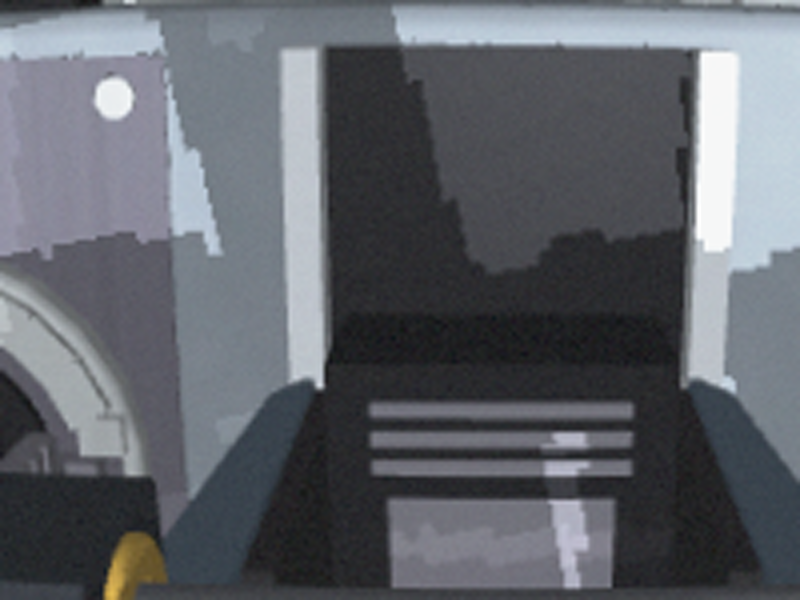

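```bash
python3 -m handwheel '{"gripper":[0.7,0.7,0.7],"offset":[[-1,0,0],[-1,0,0],[-1,0,0]],"rot":[[0,0,0],[0,0,0],[0,0,0]]}' 35; python3 - <<'E'
from h import *
f=grab_frame('wrist')[:,:,::-1];cv2.imwrite('pics/w8.png',f);cv2.imwrite('pics/w8c.png',crop(f,160,130,200,150,4))
f=grab_frame('scene')[:,:,::-1];cv2.imwrite('pics/s8.png',crop(f,180,130,130,130,4))
f=grab_frame('top')[:,:,::-1];cv2.imwrite('pics/t8.png',crop(f,270,150,120,120,4))
go(*dk(-27,45),41,90+DW)
for u,v in((280,50),(740,50),(288,350),(728,350)): print(wtool(160+u/4,130+v/4,4).round(1))
E
```

```text
time_s: 5.8
ee_pos: [529.1, -20.1, 41.9]
ee_rot: [-166.2, 89.6, -176.2]
force: [-7.6, -2.1, 7.8]
gripper_width: 45.5
t 5.95 tcp [529.  -20.1  41.9] yaxis 80.0 w 45.6 F [-6.4 -2.2  8.1] q6 -83.4
offset [0.8 1.8 1.5] rot [ 0.5  -0.37  0.09] dist 2.5
[  4.  -29.7 -61.2]
[  4.   32.2 -61.2]
[  4.  -30.2 -19. ]
[  4.   32.1 -18.9]
```

View pics/w8c.png

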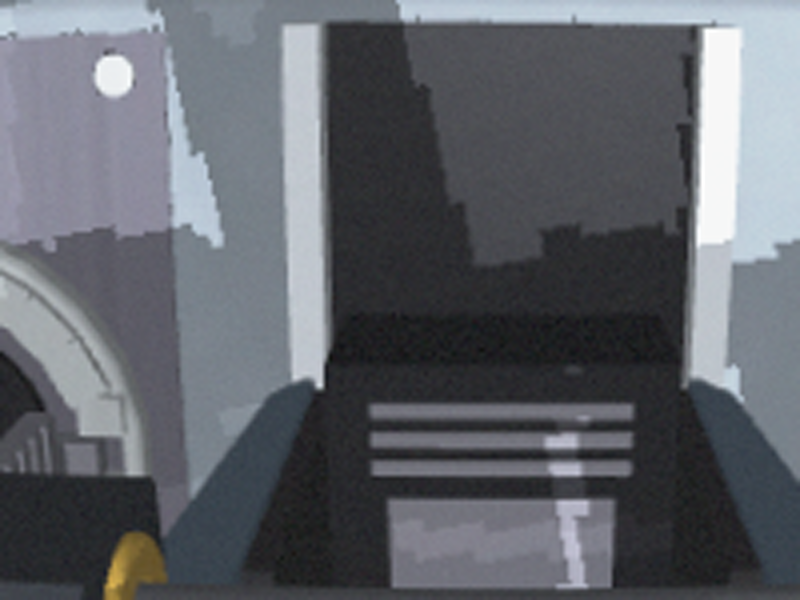

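View pics/s8.png

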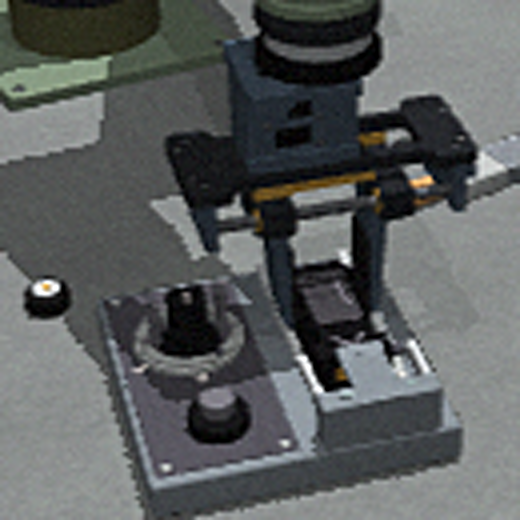

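View pics/t8.png

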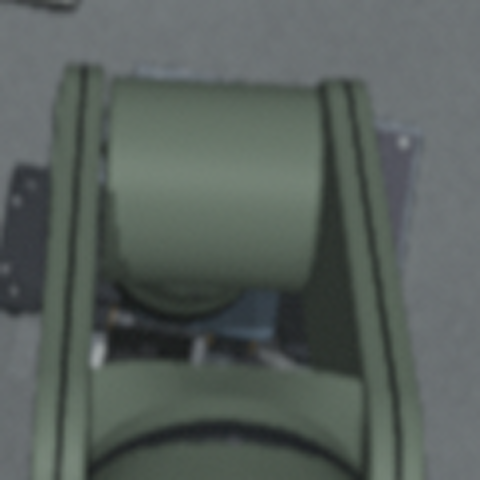

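```bash
python3 -m handwheel '{"gripper":[0.7,0.7,0.7,0.7,0.7],"offset":[[-0.4,1,0],[-0.4,1,4],[-0.4,1,9],[-0.4,1,14],[-0.4,1,18]],"rot":[[0,0,0],[0,0,0],[0,0,0],[0,0,0],[0,0,0]]}' 35;python3 -m handwheel '{"gripper":[0.7,0.7],"offset":[[0,0,0],[0,0,0]],"rot":[[0,0,0],[0,0,0]]}' 35; python3 - <<'E'
from h import *
f=grab_frame('wrist')[:,:,::-1];cv2.imwrite('pics/w9.png',f);cv2.imwrite('pics/w9c.png',crop(f,160,100,200,150,4))
go(*dk(-7,45),41,90+DW)
E
```

```text
time_s: 6.37
ee_pos: [547.9, -22.3, 41.9]
ee_rot: [-164.4, 89.7, -174.4]
force: [-5.3, -2.4, 3.4]
gripper_width: 45.6
time_s: 6.53
ee_pos: [549.3, -22.5, 42.0]
ee_rot: [-145.3, 89.9, -155.3]
force: [-3.4, -3.1, 2.8]
gripper_width: 45.6
t 6.58 tcp [549.3 -22.4  42. ] yaxis 80.02 w 45.6 F [-4.2 -3.8  1.8] q6 -83.5
offset [1.  0.4 1.2] rot [ 0.52 -0.09  0.07] dist 1.6
```

View pics/w9c.png

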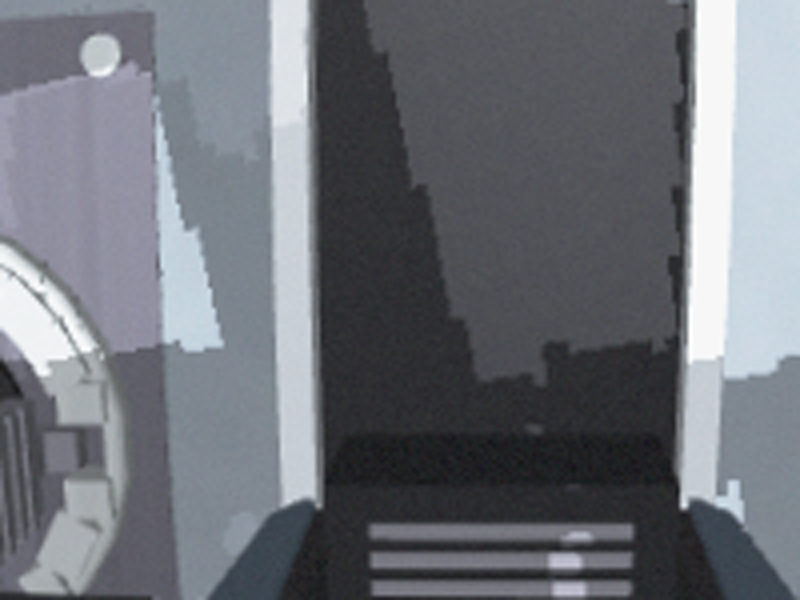

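```bash
python3 -m handwheel '{"gripper":[0.7,0.7,0.7,0.7,0.7],"offset":[[0,0,3],[0,0,6],[0,0,9],[0,0,12],[0,0,12]],"rot":[[0,0,0],[0,0,0],[0,0,0],[0,0,0],[0,0,0]]}' 35;python3 -m handwheel '{"gripper":[0.7,0.7,0.7],"offset":[[0,0,1],[0,0,2],[0,0,2]],"rot":[[0,0,0],[0,0,0],[0,0,0]]}' 35;python3 -m handwheel '{"gripper":[0.7,0.7,0.7],"offset":[[0,0,1],[0,0,2],[0,0,2]],"rot":[[0,0,0],[0,0,0],[0,0,0]]}' 35; python3 - <<'E'
from h import *
f=grab_frame('scene')[:,:,::-1];cv2.imwrite('pics/s10.png',crop(f,230,170,70,80,7))
go(*dk(6,45),41,90+DW)
E
```

```text
time_s: 7.0
ee_pos: [560.5, -24.1, 41.9]
ee_rot: [-169.9, 89.8, -179.9]
force: [-5.0, -1.7, 4.2]
gripper_width: 45.9
time_s: 7.25
ee_pos: [561.6, -24.3, 41.9]
ee_rot: [-171.6, 89.7, 178.4]
force: [-6.7, -1.4, 4.8]
gripper_width: 46.0
time_s: 7.5
ee_pos: [563.3, -24.6, 41.9]
ee_rot: [-172.5, 89.7, 177.5]
force: [-6.2, -1.6, 5.0]
gripper_width: 45.7
t 7.55 tcp [563.3 -24.6  41.9] yaxis 79.99 w 45.7 F [-6.3 -1.7  6.1] q6 -83.6
offset [ 0.9 -0.1  0. ] rot [ 0.49 -0.3   0.04] dist 0.9
```

View pics/s10.png

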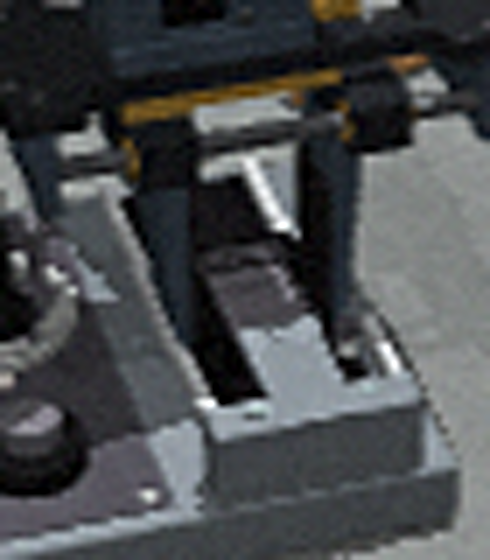

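```bash
for i in 1 2; do python3 -m handwheel '{"gripper":[0.7,0.7,0.7],"offset":[[0,0,1],[0,0,1],[0,0,1]],"rot":[[0,0,0],[0,0,0],[0,0,0]]}' 35;done
```

```text
time_s: 7.8
ee_pos: [564.1, -24.7, 41.9]
ee_rot: [-173.3, 89.7, 176.7]
force: [-7.7, -1.5, 5.0]
gripper_width: 45.6
time_s: 8.05
ee_pos: [564.9, -24.9, 41.9]
ee_rot: [-172.9, 89.7, 177.1]
force: [-7.5, -1.9, 4.9]
gripper_width: 45.6
```

```bash
for i in 1 2; do python3 -m handwheel '{"gripper":[0.7,0.7,0.7],"offset":[[0,0,1],[0,0,1],[0,0,1]],"rot":[[0,0,0],[0,0,0],[0,0,0]]}' 35;done
```

```text
time_s: 8.3
ee_pos: [565.0, -24.9, 41.9]
ee_rot: [-173.6, 89.6, 176.4]
force: [-9.1, -0.9, 6.8]
gripper_width: 45.7
time_s: 8.55
ee_pos: [565.2, -25.0, 41.9]
ee_rot: [-173.9, 89.5, 176.1]
force: [-11.2, -0.5, 8.8]
gripper_width: 45.4
```

```bash
python3 -m handwheel '{"gripper":[0.7,0.7,0.7],"offset":[[0,0,1],[0,0,1],[0,0,1]],"rot":[[0,0,0],[0,0,0],[0,0,0]]}' 35; python3 - <<'E'
from h import *
f=grab_frame('scene')[:,:,::-1];cv2.imwrite('pics/s11.png',crop(f,250,190,50,55,12))
f=grab_frame('wrist')[:,:,::-1];cv2.imwrite('pics/w11.png',f);
a=np.radians(-10.0);d=state()['ee_pos'][:2]-[DX,DY];print(d@[np.cos(a),np.sin(a)],d@[-np.sin(a),np.cos(a)])
E
```

```text
time_s: 8.8
ee_pos: [565.5, -25.1, 41.9]
ee_rot: [-174.0, 89.4, 176.0]
force: [-13.7, -0.4, 10.2]
gripper_width: 45.7
8.648589120692074 44.92218467748201
```

View pics/s11.png

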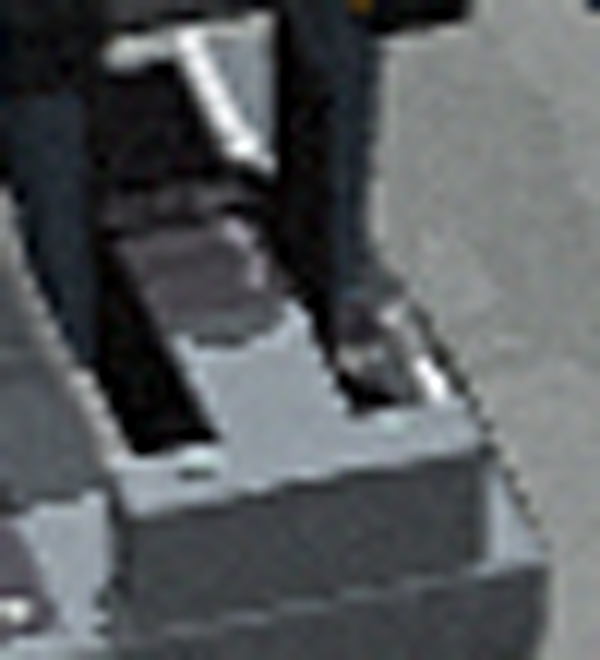

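View pics/w11.png

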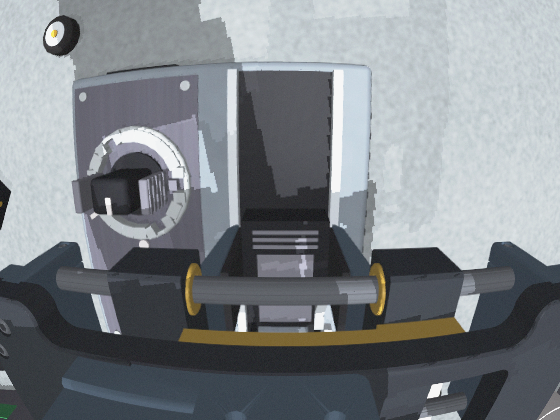

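```bash
python3 -m handwheel '{"gripper":[0.7,0.7,0.7,0.7],"offset":[[0,0,-2],[0,0,-4],[0,0,-4],[0,0,-4]],"rot":[[0,0,0],[0,0,0],[0,0,0],[0,0,0]]}' 35;python3 -m handwheel '{"gripper":[0.7,0.7,0.7,0.7],"offset":[[0,0,-2],[0,0,-4],[0,0,-4],[0,0,-4]],"rot":[[0,0,0],[0,0,0],[0,0,0],[0,0,0]]}' 35;
```

```text
time_s: 9.23
ee_pos: [565.4, -25.0, 41.9]
ee_rot: [-163.0, 89.8, -173.0]
force: [-5.4, -2.8, 3.5]
gripper_width: 46.0
time_s: 9.57
ee_pos: [563.5, -24.6, 42.1]
ee_rot: [-13.4, 89.9, -23.4]
force: [-1.4, -6.7, -0.2]
gripper_width: 46.2
```

```bash
python3 -m handwheel '{"gripper":[0.7,0.7,0.7],"offset":[[0,0,-1],[0,0,-2],[0,0,-2]],"rot":[[0,0,0],[0,0,0],[0,0,0]]}' 35;python3 -m handwheel '{"gripper":[0.7,0.7,0.7],"offset":[[0,0,-1],[0,0,-2],[0,0,-2]],"rot":[[0,0,0],[0,0,0],[0,0,0]]}' 35;
```

```text
time_s: 9.82
ee_pos: [563.4, -24.4, 42.1]
ee_rot: [-0.6, 89.7, -10.6]
force: [2.9, -6.0, -4.5]
gripper_width: 45.8
time_s: 10.07
ee_pos: [563.2, -24.3, 42.2]
ee_rot: [1.7, 89.5, -8.4]
force: [7.5, -6.3, -7.1]
gripper_width: 45.8
```

```bash
python3 -m handwheel '{"gripper":[0.7,0.7,0.3,0.3,0.3],"offset":[[0,0,2],[0,0,3],[0,0,3],[0,0,3],[0,0,3]],"rot":[[0,0,0],[0,0,0],[0,0,0],[0,0,0],[0,0,0]]}' 35;python3 -m handwheel '{"gripper":[0.3,0.3,0.3,0.3,0.3],"offset":[[0,0,0],[-30,0,0],[-70,0,0],[-100,0,0],[-110,0,0]],"rot":[[0,0,0],[0,0,0],[0,0,0],[0,0,0],[0,0,0]]}' 35; python3 - <<'E'
from h import *
f=grab_frame('scene')[:,:,::-1];cv2.imwrite('pics/s12.png',crop(f,190,175,115,85,6))
f=grab_frame('wrist')[:,:,::-1];cv2.imwrite('pics/w12.png',f);
go(*dk(-30,-45),140,90+DW)
E
```

```text
time_s: 10.48
ee_pos: [562.2, -23.2, 42.2]
ee_rot: [65.2, 89.9, 55.2]
force: [0.5, 1.2, 0.8]
gripper_width: 62.7
time_s: 10.9
ee_pos: [564.6, -23.6, 157.1]
ee_rot: [10.4, 89.5, 0.4]
force: [1.0, 0.1, 0.3]
gripper_width: 63.7
t 11.0 tcp [563.4 -23.7 154.4] yaxis 80.02 w 63.8 F [ 0.2  0.2 -0.2] q6 -83.6
offset [ 14.1 -90.7 -36.8] rot [ 0.52  0.31 -0.06] dist 98.9
```

View pics/s12.png

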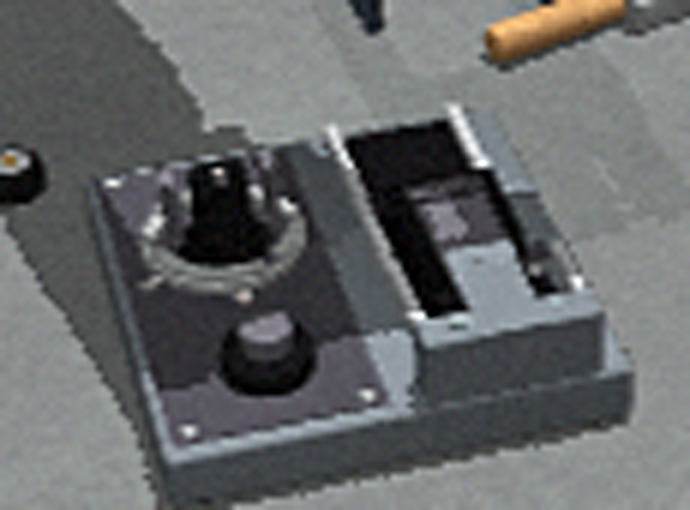

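View pics/w12.png

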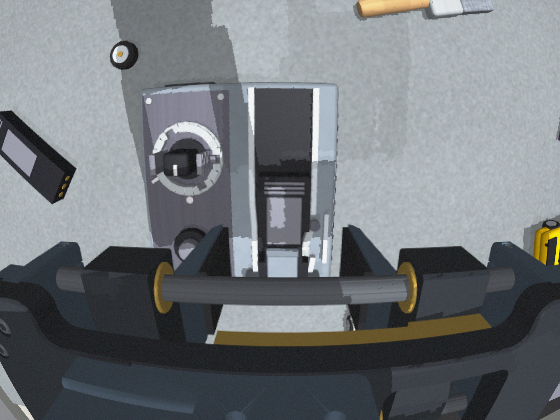

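```bash
python3 - <<'E'
from h import *
cv2.imwrite('pics/w12c.png',crop(cv2.imread('pics/w12.png'),135,75,215,165,3.7))
E
```

```text
(no output)
```

View pics/w12c.png

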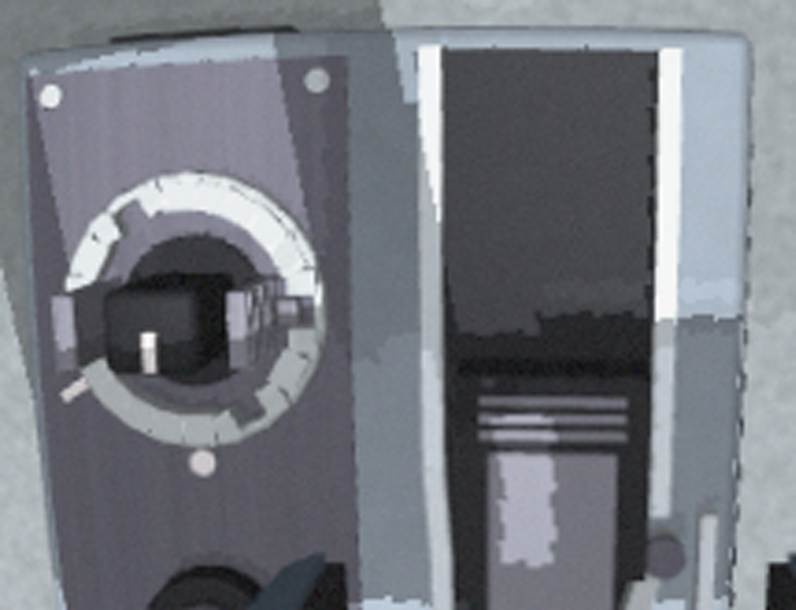

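```bash
python3 - <<'E'
from h import *
g=lambda u,v,x:wtool(135+u/3.7,75+v/3.7,x)
for n,u,v,x in(('ringL',68,308,114),('ringR',323,308,114),('ringT',192,170,114),('ringB',203,446,114),('railL',419,48,114),('railR',683,48,114),('railL',425,330,114),('railR',677,330,114),('tabA near',62,318,84),('dot',203,463,122),('pack rear top',460,372,97),('pr',650,372,97),('pointer',148,352,84)): print(n,g(u,v,x).round(1))
E
```

```text
ringL [ 114.  -122.   -41.1]
ringR [114.  -55.8 -39.1]
ringT [114.  -87.3 -73.6]
ringB [114.  -88.1  -5.2]
railL [ 114.   -31.7 -100.5]
railR [ 114.    29.7 -100.4]
railL [114.  -31.2 -33.4]
railR [114.   28.9 -33.3]
tabA near [  84.  -110.8  -42.4]
dot [122.  -91.    1.3]
pack rear top [ 97.  -21.6 -26.2]
pr [ 97.   21.3 -26.1]
pointer [ 84.  -90.3 -34.1]
```

```bash
python3 -m handwheel '{"gripper":[0.1,0.1,0.1,0.1,0.1],"offset":[[0,-30,-13],[0,-60,-26],[10,-90,-38.5],[30,-90,-38.5],[40,-90,-38.5]],"rot":[[0,0,0],[0,0,0],[0,0,0],[0,0,0],[0,0,0]]}' 20;python3 -m handwheel '{"gripper":[0.1,0.1],"offset":[[0,0,0],[0,0,0]],"rot":[[0,0,0],[0,0,0]]}' 20; python3 - <<'E'
from h import *
go(*dk(-30,-45),110,90+DW)
f=grab_frame('wrist')[:,:,::-1];cv2.imwrite('pics/w13.png',f);cv2.imwrite('pics/w13c.png',crop(f,185,90,200,160,4))
E
```

```text
time_s: 11.42
ee_pos: [505.3, -106.3, 108.7]
ee_rot: [173.5, 89.7, 163.4]
force: [0.1, 0.0, -0.1]
gripper_width: 81.8
time_s: 11.58
ee_pos: [507.9, -105.1, 110.6]
ee_rot: [169.3, 89.8, 159.3]
force: [0.6, -0.3, 0.0]
gripper_width: 82.4
t 11.58 tcp [ 507.9 -105.1  110.6] yaxis 80.03 w 82.4 F [ 0.6 -0.3  0. ] q6 -93.0
offset [ 0.6 -0.8  3.8] rot [ 0.53 -0.18 -0.03] dist 3.9
```

View pics/w13c.png

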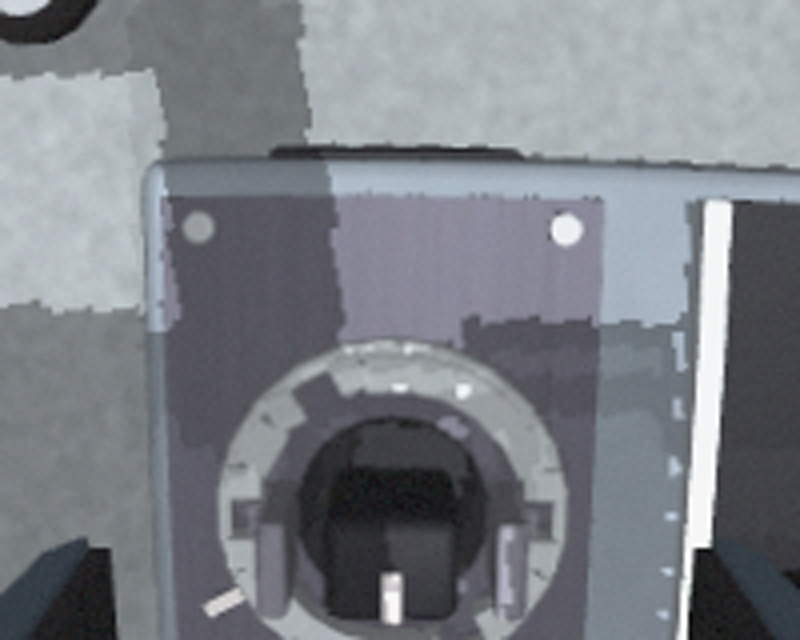

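View pics/w13.png

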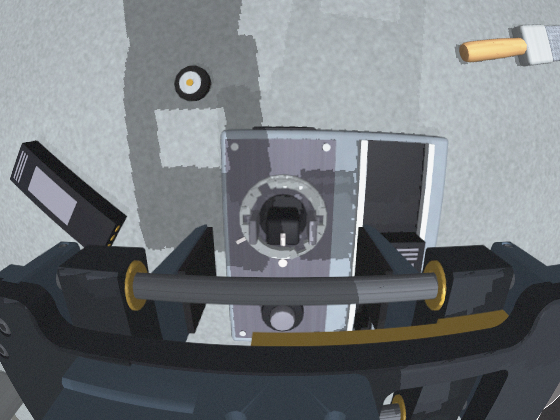

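```bash
python3 - <<'E'
from h import *
g=lambda u,v,x:wtool(185+u/4,90+v/4,x)
for n,u,v,x in(('ringL',217,505,73),('ringR',568,505,73),('ringT',392,340,73),('ringB',392,(258-90)*4,73),('dot',(283-185)*4,(263-90)*4,81),('tabL rear',260,525,43),('tabR rear',527,525,43),('tabLf',260,617,43),('tabRf',527,617,43),('rail',717,203,73),('dockrear',400,182,81)): print(n,g(u,v,x).round(1))
E
```

```text
ringL [ 73.  -36.2   1.8]
ringR [73.  32.8  1.9]
ringT [ 73.   -1.7 -30.9]
ringB [73.  -1.9 37.7]
dot [81.  -2.  46.1]
tabL rear [ 43.  -24.4  -4. ]
tabR rear [43.  21.7 -3.9]
tabLf [ 43.  -25.   13.2]
tabRf [43.  22.3 13.3]
rail [ 73.   60.  -57.8]
dockrear [ 81.   -0.1 -60.3]
```

```bash
python3 -m handwheel '{"gripper":[0.1,0.1,0.1,0.1,0.1],"offset":[[0,-1.5,4.5],[20,-1.5,4.5],[45,-1.5,4.5],[65,-1.5,4.5],[69,-1.5,4.5]],"rot":[[0,0,0],[0,0,0],[0,0,0],[0,0,0],[0,0,0]]}' 20;python3 -m handwheel '{"gripper":[0.1,0.1],"offset":[[0,0,0],[0,0,0]],"rot":[[0,0,0],[0,0,0]]}' 20; python3 - <<'E'
from h import *
go(*dk(-30,-45),43,90+DW)
f=grab_frame('wrist')[:,:,::-1];cv2.imwrite('pics/w14c.png',crop(f,145,130,270,160,2.9))
f=grab_frame('scene')[:,:,::-1];cv2.imwrite('pics/s14.png',crop(f,170,130,150,125,5))
E
```

```text
time_s: 12.05
ee_pos: [511.6, -107.3, 40.8]
ee_rot: [175.0, 89.8, 165.0]
force: [-0.5, -0.0, 0.1]
gripper_width: 82.5
time_s: 12.22
ee_pos: [513.9, -108.1, 44.0]
ee_rot: [-0.1, 89.9, -10.1]
force: [1.3, 0.3, 0.7]
gripper_width: 82.2
t 12.22 tcp [ 513.9 -108.1   44. ] yaxis 80.03 w 82.2 F [1.3 0.3 0.7] q6 -93.2
offset [ 1.   1.1 -2.6] rot [ 0.53  0.11 -0.  ] dist 3.0
```

View pics/w14c.png

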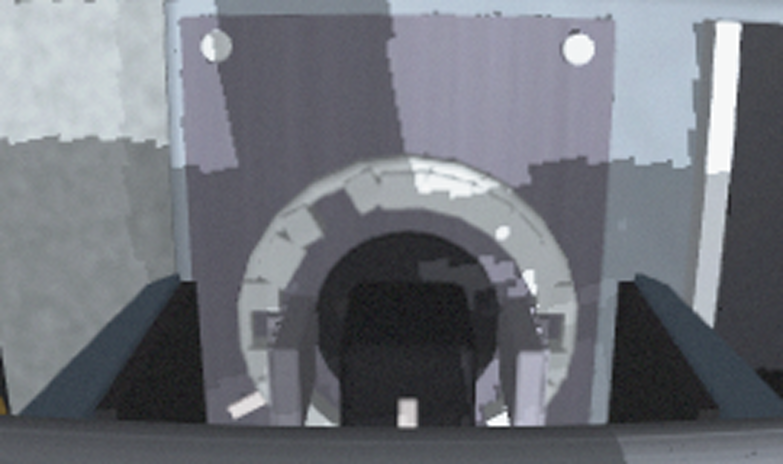

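View pics/s14.png

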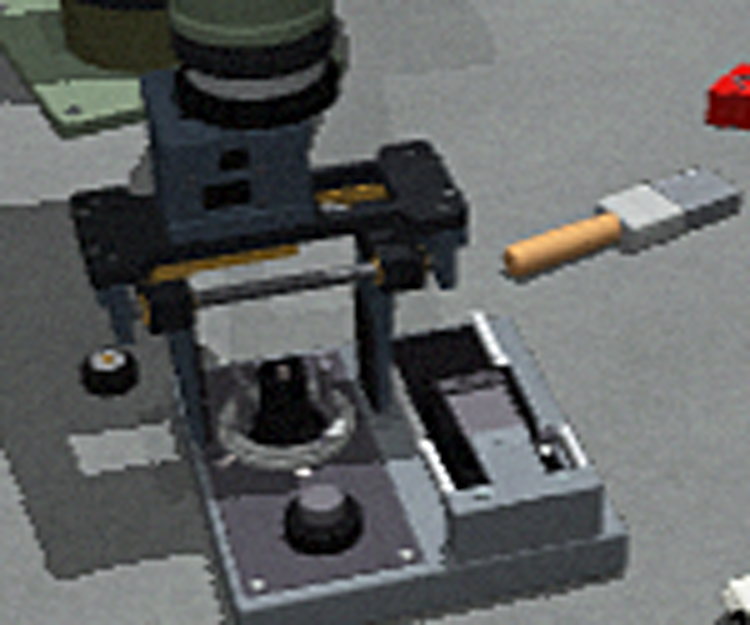

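```bash
python3 - <<'E'
from h import *
g=lambda u,v,x:wtool(145+u/2.9,130+v/2.9,x)
for a in((408,157,6),(240,310,6),(577,310,6),(727,22,6),(272,348,-24),(544,348,-24)):print(g(*a).round(1))
E
```

```text
[  6.    0.2 -37.7]
[  6.  -33.7  -6.5]
[ 6.  34.3 -6.4]
[  6.   61.7 -64.8]
[-24.  -22.9 -11.2]
[-24.   23.1 -11.1]
```

```bash
python3 -m handwheel '{"gripper":[0.3,0.5,0.7,0.7,0.7],"offset":[[0,0,-2.3],[0,0,-2.3],[0,0,-2.3],[0,0,-2.3],[0,0,-2.3]],"rot":[[0,0,0],[0,0,0],[0,0,0],[0,0,0],[0,0,0]]}' 25;python3 -m handwheel '{"gripper":[0.7,0.7,0.7,0.7,0.7],"offset":[[0,0,0],[0,0,0],[0,0,0],[0,0,0],[0,0,0]],"rot":[[0,0,0],[0,0,0],[0,0,0],[0,0,0],[0,0,0]]}' 25; python3 - <<'E'
from h import *
go(*dk(-30,-45),43,90+DW)
E
```

```text
time_s: 12.73
ee_pos: [510.5, -107.8, 43.3]
ee_rot: [8.5, 90.0, -1.5]
force: [-0.2, 0.4, -1.0]
gripper_width: 51.3
time_s: 13.15
ee_pos: [510.5, -107.4, 43.4]
ee_rot: [56.3, 90.0, 46.3]
force: [-0.7, 2.3, 5.8]
gripper_width: 34.1
t 13.15 tcp [ 510.5 -107.4   43.4] yaxis 79.99 w 34.1 F [-0.7  2.3  5.8] q6 -93.2
offset [0.4 1.  0.8] rot [ 0.49  0.02 -0.03] dist 1.4
```

```bash
python3 -m handwheel '{"gripper":[0.7,0.7,0.7,0.7,0.7],"offset":[[0,0,0],[0,0,0],[0,0,0],[0,0,0],[0,0,0]],"rot":[[5,0,0],[10,0,0],[15,0,0],[20,0,0],[25,0,0]]}' 25;python3 -m handwheel '{"gripper":[0.7,0.7,0.7,0.7,0.7],"offset":[[0,0,0],[0,0,0],[0,0,0],[0,0,0],[0,0,0]],"rot":[[5,0,0],[10,0,0],[15,0,0],[20,0,0],[25,0,0]]}' 25; python3 -m handwheel '{"gripper":[0.7,0.7,0.7,0.7],"offset":[[0,0,0],[0,0,0],[0,0,0],[0,0,0]],"rot":[[4,0,0],[8,0,0],[10,0,0],[10,0,0]]}' 25; python3 - <<'E'
from h import *
go(510.5,-107.4,43,20)
print(state()['torque'])
f=grab_frame('wrist')[:,:,::-1];cv2.imwrite('pics/w15c.png',crop(f,145,130,270,160,2.9))
E
```

```text
time_s: 13.57
ee_pos: [510.6, -107.3, 43.4]
ee_rot: [81.8, 90.0, 46.6]
force: [-1.1, 3.4, 4.9]
gripper_width: 34.0
time_s: 13.98
ee_pos: [510.6, -107.3, 43.3]
ee_rot: [103.2, 89.9, 42.9]
force: [0.2, 2.6, 4.7]
gripper_width: 34.0
time_s: 14.32
ee_pos: [510.7, -107.3, 43.3]
ee_rot: [112.3, 89.9, 42.3]
force: [-0.6, 4.3, 4.9]
gripper_width: 34.2
t 14.32 tcp [ 510.7 -107.3   43.3] yaxis 19.96 w 34.2 F [-0.6  4.3  4.9] q6 -33.2
offset [ 0.3 -0.2  0.1] rot [-0.04 -0.02 -0.06] dist 0.4
[ 0.66514392  0.02513285 -0.03673131]
```

View pics/w15c.png

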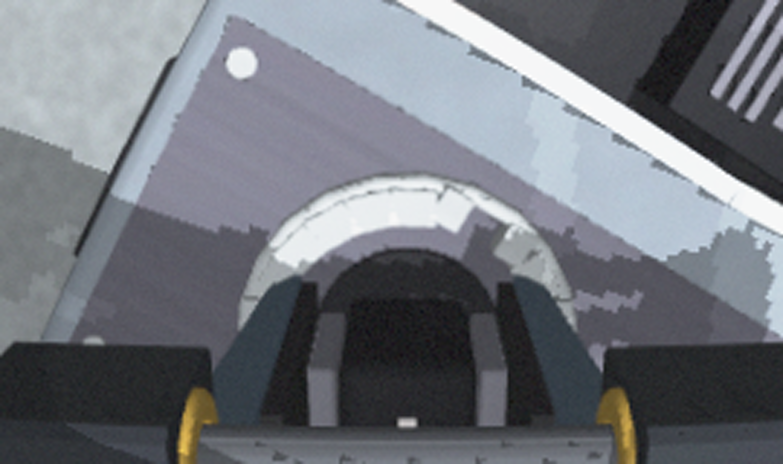

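```bash
python3 -m handwheel '{"gripper":[0.7,0.15,0.15,0.15,0.15],"offset":[[0,0,0],[0,0,0],[0,0,0],[0,0,0],[0,0,0]],"rot":[[0.3,0,0],[0.3,0,0],[0.3,0,0],[0.3,0,0],[0.3,0,0]]}' 25;python3 -m handwheel '{"gripper":[0.15,0.15,0.15],"offset":[[0,0,0],[0,0,0],[0,0,0]],"rot":[[0,0,0],[0,0,0],[0,0,0]]}' 25;  python3 - <<'E'
from h import *
go(510.5,-107.4,43,20)
f=grab_frame('wrist')[:,:,::-1];cv2.imwrite('pics/w16c.png',crop(f,145,130,270,160,2.9))
E
```

```text
time_s: 14.78
ee_pos: [510.1, -108.2, 42.6]
ee_rot: [-50.1, 89.9, -120.4]
force: [-0.2, -0.8, -0.2]
gripper_width: 57.8
time_s: 15.03
ee_pos: [510.1, -108.0, 42.8]
ee_rot: [-94.5, 90.0, -164.8]
force: [-0.3, 0.2, 0.1]
gripper_width: 76.5
t 15.03 tcp [ 510.1 -108.    42.8] yaxis 19.7 w 76.5 F [-0.3  0.2  0.1] q6 -32.9
offset [-0.2  0.5 -0.4] rot [-0.3  -0.    0.03] dist 0.7
```

View pics/w16c.png

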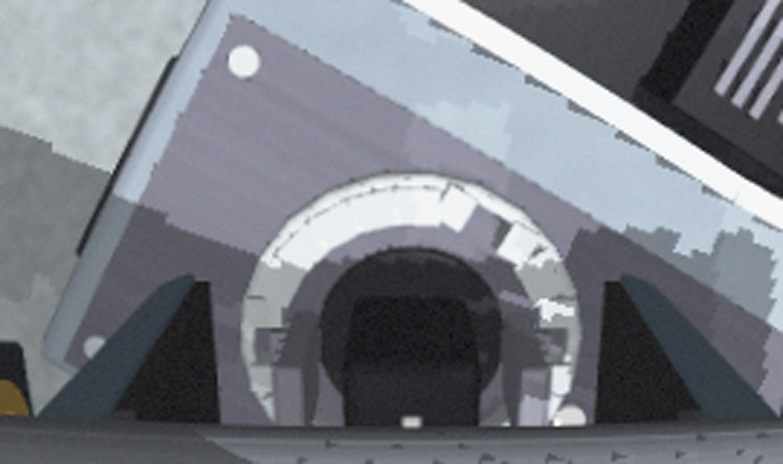

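```bash
python3 -m handwheel '{"gripper":[0.15,0.15,0.3,1,1],"offset":[[-20,0,0],[-50,0,0],[-80,0,0],[-90,0,0],[-90,0,0]],"rot":[[0,0,0],[0,0,0],[0,0,0],[0,0,0],[0,0,0]]}' 25; python3 - <<'E'
from h import *
go(510.3+85.7,-107.7-15.1,110,20)
f=grab_frame('wrist')[:,:,::-1];cv2.imwrite('pics/w17.png',f)
f=grab_frame('scene')[:,:,::-1];cv2.imwrite('pics/s17.png',crop(f,190,170,115,85,6))
E
```

```text
time_s: 15.5
ee_pos: [512.2, -108.2, 135.7]
ee_rot: [56.7, 89.6, -13.6]
force: [0.0, -0.2, -0.4]
gripper_width: 60.0
t 15.5 tcp [ 512.2 -108.2  135.7] yaxis 19.7 w 60.0 F [ 0.  -0.2 -0.4] q6 -32.9
offset [26.2 73.9 41.9] rot [-0.3  0.2 -0.3] dist 88.9
```

View pics/w17.png

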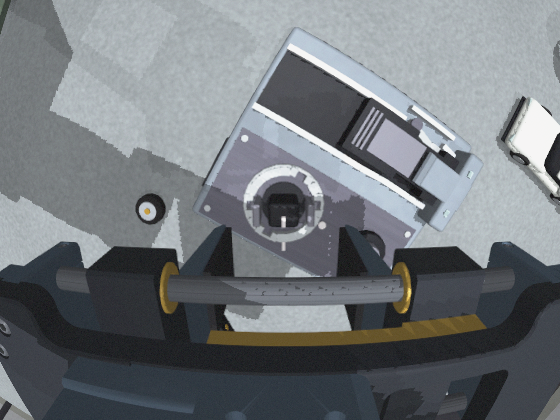

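View pics/s17.png

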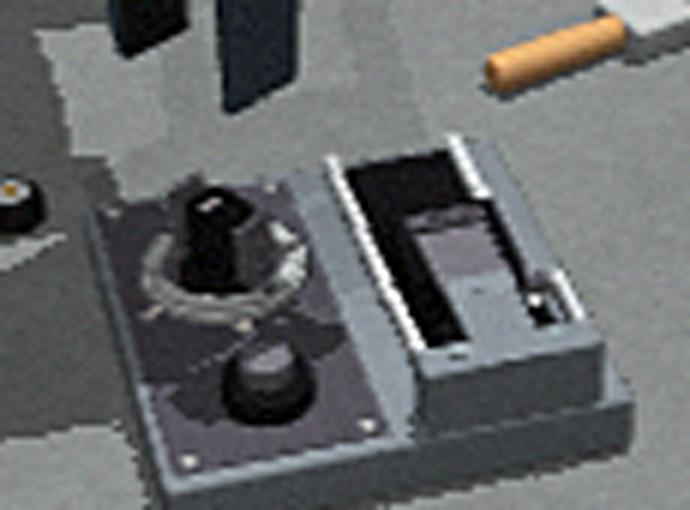

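```bash
python3 -m handwheel '{"gripper":[1,1,1,1,1],"offset":[[0,25,14],[0,50,28],[10,74,42],[30,74,42],[45,74,42]],"rot":[[0,0,0],[0,0,0],[0,0,0],[0,0,0],[0,0,0]]}' 25; python3 -m handwheel '{"gripper":[1,1,1],"offset":[[10,0,0],[15,0,0],[15,0,0]],"rot":[[0,0,0],[0,0,0],[0,0,0]]}' 25; python3 - <<'E'
from h import *
go(510.3+85.7,-107.7-15.1,52,20)
f=grab_frame('wrist')[:,:,::-1];cv2.imwrite('pics/w18.png',f)
f=grab_frame('scene')[:,:,::-1];cv2.imwrite('pics/s18.png',crop(f,190,150,115,105,6))
E
```

```text
time_s: 16.02
ee_pos: [593.9, -122.3, 84.3]
ee_rot: [-123.0, 89.8, 166.7]
force: [-0.3, 0.5, -0.3]
gripper_width: 19.5
time_s: 16.27
ee_pos: [592.6, -122.0, 70.7]
ee_rot: [-123.2, 89.7, 166.5]
force: [-0.1, -0.4, -0.2]
gripper_width: 0.8
t 16.27 tcp [ 592.6 -122.    70.7] yaxis 19.7 w 0.8 F [-0.1 -0.4 -0.2] q6 -32.4
offset [18.7  3.   2. ] rot [-0.3  -0.14  0.22] dist 19.0
```

View pics/s18.png

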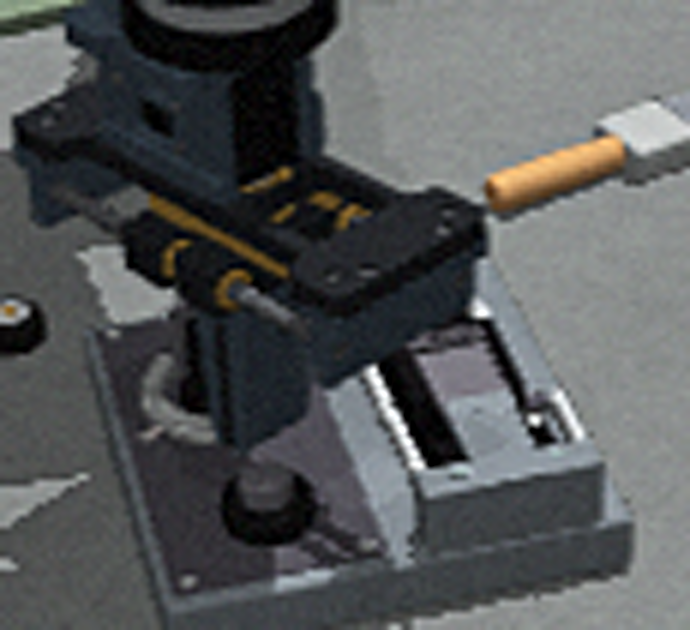

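View pics/w18.png

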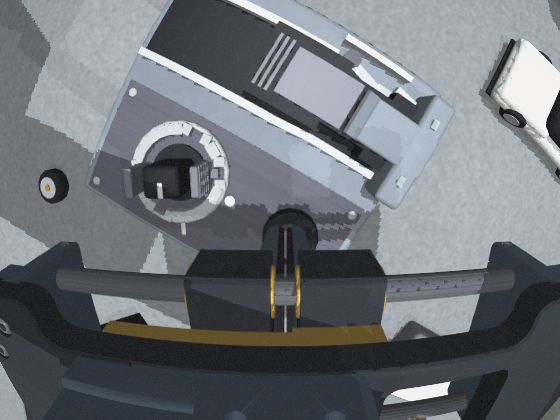

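```bash
python3 - <<'E'
from h import *
print(plane('scene',234.6,231.3,52), plane('top',270+422/5,155+193/5,52))
# known ref: knob top pointer etc; check scene bias w/ rear-of-dock screw & knob ring
print(proj('scene',state()['ee_pos']), proj('scene',[596,-122.8,52]))
for u,v in((290,232),):print(wtool(u,v,71-45).round(1))
f=cv2.imread('pics/w18.png');cv2.imwrite('pics/w18c.png',crop(f,230,180,120,90,6))
f=cv2.imread('pics/s18.png')
E
```

```text
[ 607.573381  -125.0991925   52.       ] [ 594.64340999 -124.3717254    52.        ]
[232.91292893 220.68315736] [233.58325283 228.30886226]
[26.   4.4 -3. ]
```

View pics/w18c.png

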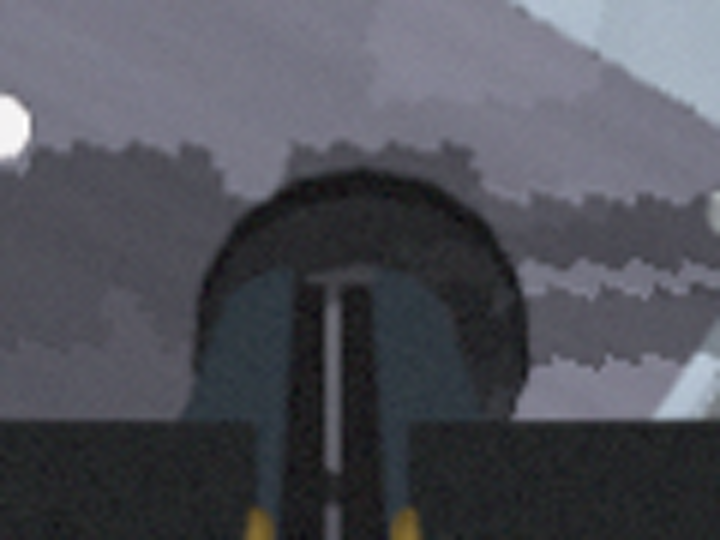

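```bash
python3 -m handwheel '{"gripper":[1,1,1,1],"offset":[[0,4.5,0],[8,4.5,0],[14,4.5,0],[14,4.5,0]],"rot":[[0,0,0],[0,0,0],[0,0,0],[0,0,0]]}' 25; python3 -m handwheel '{"gripper":[1,1,1,1],"offset":[[3,0,0],[6,0,0],[6,0,0],[6,0,0]],"rot":[[0,0,0],[0,0,0],[0,0,0],[0,0,0]]}' 25; python3 - <<'E'
from h import *
go(597,-122,46,20)
f=grab_frame('scene')[:,:,::-1];cv2.imwrite('pics/s19.png',crop(f,190,150,115,105,6))
E
```

```text
time_s: 16.7
ee_pos: [597.5, -120.5, 57.8]
ee_rot: [-123.8, 89.9, 166.0]
force: [-0.2, 0.2, 0.1]
gripper_width: 0.2
time_s: 17.03
ee_pos: [598.3, -120.8, 52.9]
ee_rot: [-136.4, 90.0, 153.3]
force: [-0.6, -0.0, -0.5]
gripper_width: 0.9
t 17.03 tcp [ 598.3 -120.8   52.9] yaxis 19.7 w 0.9 F [-0.6 -0.  -0.5] q6 -32.2
offset [ 6.9 -1.6  0.7] rot [-0.3  -0.01  0.01] dist 7.1
```

View pics/s19.png

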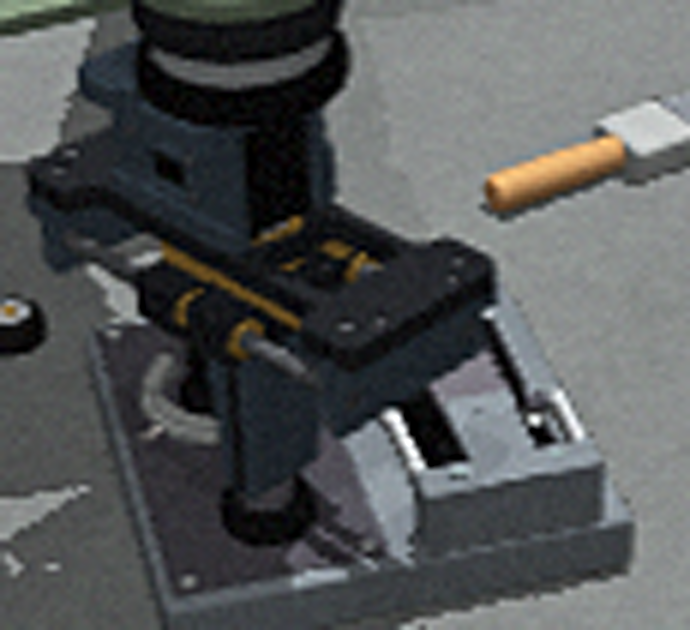

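```bash
python3 -m handwheel '{"gripper":[1,1,1,1],"offset":[[2,1,0],[4,1,0],[6,1,0],[6,1,0]],"rot":[[0,0,0],[0,0,0],[0,0,0],[0,0,0]]}' 25; python3 -m handwheel '{"gripper":[1,1,1],"offset":[[1,0,0],[2,0,0],[2,0,0]],"rot":[[0,0,0],[0,0,0],[0,0,0]]}' 25
```

```text
time_s: 17.42
ee_pos: [599.6, -120.6, 47.2]
ee_rot: [57.1, 90.0, -13.2]
force: [-0.4, -0.4, 5.2]
gripper_width: 0.6
time_s: 17.67
ee_pos: [599.6, -120.6, 46.2]
ee_rot: [56.8, 89.9, -13.5]
force: [-1.9, 0.5, 9.2]
gripper_width: 0.1
```

```bash
python3 -m handwheel '{"gripper":[1,1,1,1],"offset":[[1,0,0],[1.5,0,0],[1.5,0,0],[1.5,0,0]],"rot":[[0,0,0],[0,0,0],[0,0,0],[0,0,0]]}' 25; python3 -m handwheel '{"gripper":[1,1,1,1,1],"offset":[[-5,0,0],[-25,0,0],[-60,0,0],[-90,0,0],[-110,0,0]],"rot":[[0,0,0],[0,0,0],[0,0,0],[0,0,0],[0,0,0]]}' 25;  python3 - <<'E'
from h import *
f=grab_frame('wrist')[:,:,::-1];cv2.imwrite('pics/w20.png',f)
f=grab_frame('scene')[:,:,::-1];cv2.imwrite('pics/s20.png',crop(f,190,150,115,105,6))
go(480,-160,200,20)
E
```

```text
time_s: 18.0
ee_pos: [599.6, -120.6, 46.1]
ee_rot: [57.2, 89.9, -13.1]
force: [-4.0, 0.8, 16.6]
gripper_width: 0.3
time_s: 18.42
ee_pos: [600.4, -120.5, 156.1]
ee_rot: [64.1, 89.8, -6.2]
force: [0.2, -1.1, -0.7]
gripper_width: 0.4
t 18.52 tcp [ 601.7 -120.9  157.4] yaxis 19.7 w 0.3 F [-0.3  0.   0.5] q6 -32.1
offset [ -43.5 -127.5   -4. ] rot [-0.3   0.24 -0.41] dist 134.8
```

View pics/w20.png

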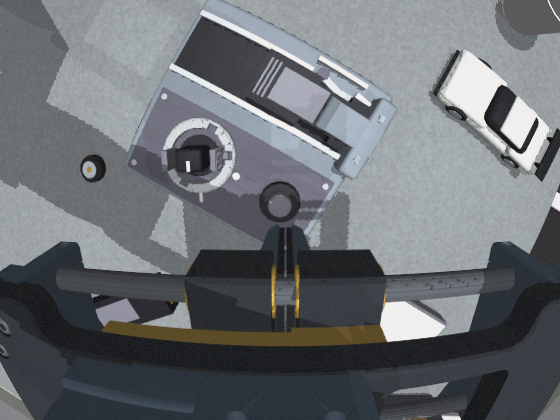

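View pics/s20.png

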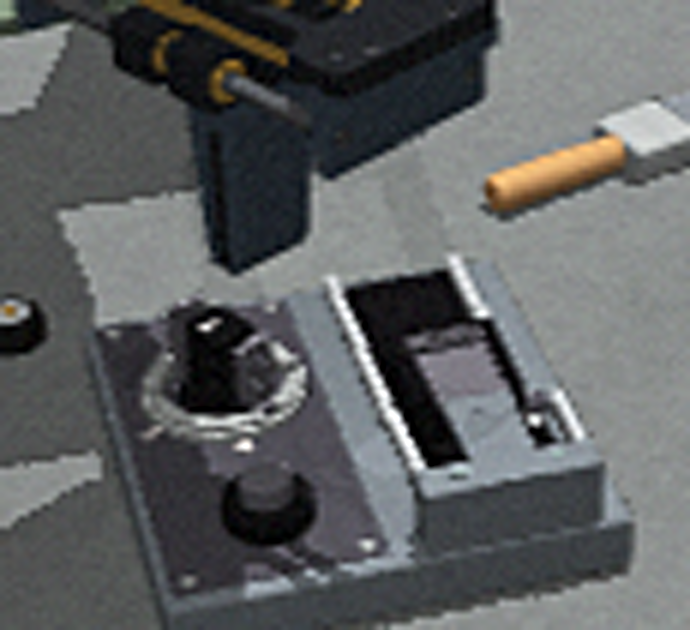

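```bash
python3 - <<'E'
from h import *
cv2.imwrite('pics/w20c.png',crop(cv2.imread('pics/w20.png'),130,0,270,220,2.9))
E
```

```text
(no output)
```

View pics/w20c.png

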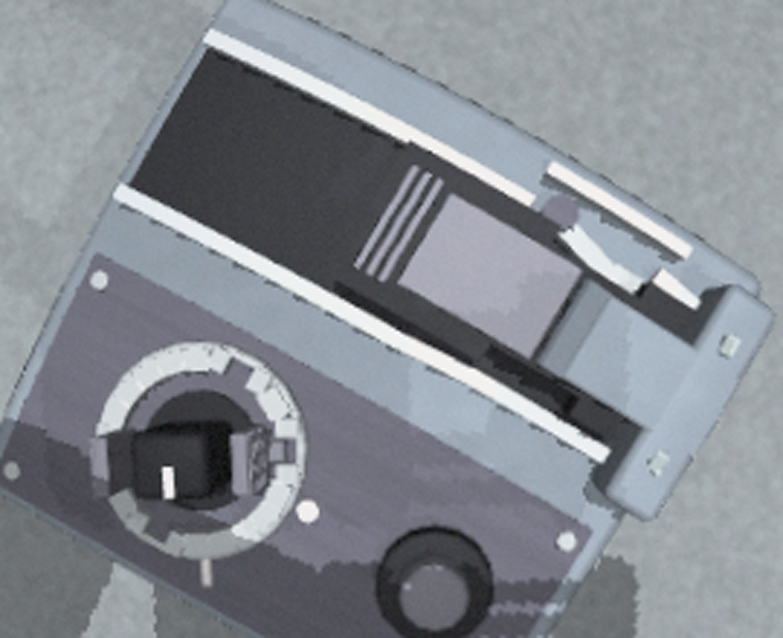

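```bash
python3 -c "
from workcell import *
print(job_done())"
```

```text
the job is handed in; nothing more can be done
None
```

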